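Feeler check of a spice cabinet's door gap

ROBOT

A 7-joint arm with a two-finger parallel gripper is mounted at the origin on the work surface. World frame = base frame: x ahead of the robot, y to its left, z up, the work surface at z = 0. Lengths are in m, angles in rad, forces in N, time in s.
With the tool pointing down it reaches from about 0.4 to 0.85 m from the base axis. Payload 4.5 kg.
Tool frame: the origin (TCP) lies at the very end of the fingers, on their centre line; the grasp point (between the pads) lies 19 mm behind it; z points along the fingers, y is the direction in which the jaws open and shut (so a half turn about z gives the same grasp; the last joint's range is limited). The gripper opens to 88 mm and grips with 3 to 60 N. Pads are 18 mm wide; open, the fingers measure 123 mm over their backs; the gripper's body (75 mm by 187 mm) begins 45 mm behind the grasp point.
Start: joints at [-1.185, 0.689, -0.195, 1.565, 0.157, 0.902, -0.215], TCP at [0.215, 0.587, 0.215] pointing down, gripper open.
Joint ranges: [-3.01, 3.01], [-0.46, 2.08], [-1.47, 1.51], [0.13, 2.56], [-1, 4.14], [0.04, 2.09], [-2.66, 2.66]. Speed limits (rad/s): [2.57, 2.57, 3.14, 3.14, 3.14, 3.14, 3.14].

INTERFACE

Orientations are given as a unit quaternion [x, y, z, w].
In Python, from plant import telemetry, imaging, r gives the robot as it stands.
- The arm moves only by the shell command python3 -m creep 'ROWS' [FORCE]. ROWS is JSON, a list of rows, each a list of 5 numbers: the closure in counts, from 0 (fully open) to 255 (shut), then the shift along the tool's x, y, z in m, then the turn about the tool's z in degrees. In form: [[fingers, x, y, z, yaw], ...]. A call has 1 to 10 rows; each row is the pose to reach, as a shift and turn from the pose commanded when the call began, along the tool's axes at that moment; what a row does not reach only later rows make up. A row lasts 1/8 s, in which the tool goes at most 62.5 mm and 10.7 degrees, less where a joint would pass 70% of its speed; a pose out of reach is approached as far as the arm can. A call with a gripper value outside its range is refused whole. The fingers move at their own pace and stop on an object; FORCE is the grip in N (left out, the last holds). Time passes only in rows, so rows that repeat a pose let the fingers close. It gives the time, the measured TCP pose, the force and the opening at its end, in the units of the state.
- telemetry.get_state(): the state, without advancing time (a new reading comes with each control period).
- imaging.snapshot(name): name is "side" or "top" or "wrist"; returns a dict with "image" (400x640x3 uint8, blue, green, red), "camera_matrix" (3x3 intrinsics, pixels), "R" (3x3) and "t" (3): a world point X has camera coordinates R X + t; the wrist camera has in their place "hand_eye" (4x4, takes a point from camera to tool coordinates, whose origin is the TCP and whose axes are the flange's). Camera axes: x right, y down, z forward; pixel columns grow to the right and rows downward; lengths in m; the calibration is good to about 2 mm. A picture is of the moment at which its call begins: read the wrist's pose just before it. There is no depth.
- r.finish_job(): hands the job in, once; it reports no verdict.
Trained networks look in a picture, given as the dict that the camera call returned (one of the last four; its "shot" number tells which), for a name from the list of things; names that differ only in an ending like _2 or _b are one class to them, and where a whole thing is asked for, a point or a joint stands for the part that bears it (a point fixed in the world has none). Each returns a list of dicts, best first, with "score" (0 to 1); they miss things now and then, are a little off and sometimes report something else, mostly with a low value. They report only what shows in the picture. A call takes as long as a camera call. They do not tell look-alikes from the thing itself.
- imaging.boxes_of(picture, target): "rect" ([left, top, right, bottom] in pixels, round what is visible of it).
- imaging.trace(picture, target): "pixels" (400x640 bool, what is visible of it) and "rect" ([left, top, right, bottom] in pixels, round what is visible of it).
- imaging.place_of(picture, target): "location" ([row, column] in pixels: a listed point, or the origin of a listed thing).
The state is a dict: "clock": time; "q": joint angles; "qd": joint speeds; "joint_torque": joint torques, N m; "tool_pos": TCP position; "eef_rot": TCP orientation; "contact_force": force on the tool from outside, world axes, zero at the start; "moment": the same for the moment, N m; "opening": opening from 0.0 (shut) to 1.0 (fully open).
Only numpy, scipy, OpenCV 4.12 (cv2) and the standard library are available. Lean on these libraries where they do the work, as an engineer would, in place of code of your own. Each camera call takes 0.05 s, during which the arm holds its last target.

TASK

A spice tin has been left in the swing of the little cabinet's half-open door: slide it clear along the tiles, upright and without lifting it, and push the door fully shut. Then find the thicker of the two feelers in the wooden stand that goes into the gap between the door's free edge and the plaster cheek: offer the thick one first, straight down from above and without forcing it, and if it jams put it back upright in the stand and use the thin one. Leave the feeler that fits standing in the gap, level with the door and pushed down until its grip rests on top, so that the joiner can cut the edge strip to it; everything else stays where it is.

Things in the scene. Friction and masses are not known exactly. Their poses are not given: they have to be found in the camera images.
- alcove: Fixed plaster alcove, open at the top. Origin: on the tiles, mid-width; x points to its back, y along its width, z up. Cheeks 75 mm thick, 200 mm high, their inner faces at y = -120.5 and +120.5 mm, stand from x = -135 mm (rounded front, r 37 mm) to +75 mm; an arched back, up to 260 mm high, at x = 75 to 110 mm. The cabinet stands between the cheeks.
- cabinet: Fixed green wooden cabinet in the alcove, same axes, origin mid-underside. Carcass x -60..60, y -111..105, 200 mm high, tins inside. Its one door (222 wide, 16 thick, top 200 mm up) hangs in front, mid-plane x = -69 mm, hinged at y = -111 mm. Shut, its free edge is at y = +111 mm and leaves a gap of 5 to 10 mm (varies) to the cheek; the carcass side is 6 mm farther back from the cheek.
- door (a joint): Door angle in rad: 0 fully shut, 1.0 to 1.15 at the start; grows as the free edge swings out (to the cabinet's -x). Little friction (0.1 N m); stays where it is left. Its outer face is recessed 4 mm more than 38 mm from the edges. A brass knob (18 mm wide, 21 mm out) sits on the outer face 85 mm above the tiles, 20 mm from the free edge.
- door_hinge (a point): Point on the vertical hinge axis at the height of the door's top (200 mm); axes as the cabinet.
- door_edge (a point): Top of the door's free edge, in the middle of its 16 mm thickness, 222 mm from the hinge axis, 200 mm above the tiles; moves with the door. With the door shut it is one side of the gap's mouth; axes then as the cabinet.
- cheek_edge (a point): Fixed point on the inner top edge of the plaster cheek at +y, 200 mm above the tiles: the other side of the gap's mouth; axes as the alcove (y across the gap). With the door shut it lies straight across the gap from door_edge (within a few mm along x).
- stand: Fixed wooden stand 150 x 46 x 62 mm high, origin at the middle of its underside, x along its length. Two open slots, 34 mm along x and 11.5 mm along y, right through at x = -40 and +40 mm; a feeler hangs in each with its grip's shoulders on the stand's top. Which feeler is in which slot varies.
- thick: Thick feeler, about 90 g: steel blade 7 mm thick (y), 26 mm wide (x), reaching 50 mm below the grip, with a round nose; beech grip 26 mm thick (y), 40 mm wide (x; 30 mm in its top part), 42 mm high. Origin: middle of the grip's underside (62 mm above the tiles in the stand), z up. Same either way round.
- thin: Thin feeler, about 65 g: as the thick one but with a blade 4 mm thick and a grip only 16 mm thick.
- thick_tip (a point): Middle of the nose of the thick feeler's blade, 50 mm below its origin.
- thin_tip (a point): Middle of the nose of the thin feeler's blade, 50 mm below its origin.
- tin: Closed round steel spice tin, 57 mm in diameter, 50 mm high, about 0.1 kg, standing on the tiles in the door's swing (within 222 mm of the hinge). Origin: centre of its underside.
- bottle: Amber glass bottle with cork, 62 mm in diameter, 165 mm high, standing on the tiles; leave it. Origin: centre of its underside.
- salt: White ceramic salt cellar with lid, 66 mm in diameter, 62 mm high, standing on top of the cabinet; leave it. Origin: centre of its underside.
- mill: Dark wooden pepper mill, 54 mm in diameter, 140 mm high; leave it. Origin: centre of its underside.
- jar: Glass jar with steel lid, 72 mm in diameter, 100 mm high; leave it. Origin: centre of its underside.
- mortar: Marble mortar bowl, 100 mm in diameter, 60 mm high; leave it. Origin: centre of its underside.
- driver: Screwdriver lying on the tiles, 200 mm long, 26 mm high; leave it. Origin: near its middle, x along it.
There are look-alikes about, which are no part of the job. Leave any purple look-alike of the thick alone.

How it is judged:
By the outcome, as a careful person would: the job done as asked, in the order asked, and still so for the second after the job is handed in, with the robot touching nothing.
It also fails if it takes over 72 s, if anything falls off the work surface, if the arm or the gripper's body presses on something with over 40 N, if the wrist force passes 120 N, or if a joint passes its speed limit or range.

## Working session

There is one attempt and no reset: what is moved stays moved. The work goes in short steps, Python scripts to look and compute and a shell command to move; the robot and the scene stay as the last step left them, time stands still between calls to the robot, and variables do not carry over. Pictures are saved under pics/ and viewed, and the job is handed in when it is done.

```bash
ls; mkdir -p pics
cat > h.py <<'E'
import numpy as np,cv2
from plant import telemetry, imaging, r
from scipy.spatial.transform import Rotation as R
def snap(n,save=None):
    s=telemetry.get_state(); p=imaging.snapshot(n)
    if n=='wrist':
        T=np.eye(4);T[:3,:3]=R.from_quat(s['eef_rot']).as_matrix();T[:3,3]=s['tool_pos']
        C=T@np.array(p['hand_eye']); p['_C']=C
    else:
        C=np.eye(4);C[:3,:3]=np.array(p['R']).T;C[:3,3]=-C[:3,:3]@np.array(p['t']);p['_C']=C
    if save: cv2.imwrite('pics/'+save,p['image'])
    return p
def ray(p,row,col):
    K=np.array(p['camera_matrix']);d=np.linalg.solve(K,[col,row,1.]);C=p['_C']
    return C[:3,3],C[:3,:3]@d
def atz(p,rc,z):
    o,d=ray(p,*rc);return o+d*(z-o[2])/d[2]
def proj(p,X):
    C=p['_C'];c=C[:3,:3].T@(np.array(X)-C[:3,3]);u=np.array(p['camera_matrix'])@c;return u[1]/u[2],u[0]/u[2]
def tri(a,b):
    A=[];B=[]
    (o1,d1),(o2,d2)=a,b
    d1=d1/np.linalg.norm(d1);d2=d2/np.linalg.norm(d2)
    M=np.stack([d1,-d2],1);t=np.linalg.lstsq(M,o2-o1,rcond=None)[0]
    P=o1+d1*t[0];Q=o2+d2*t[1];return (P+Q)/2,np.linalg.norm(P-Q)
def st():
    s=telemetry.get_state();print({k:np.round(s[k],4).tolist() for k in('clock','q','tool_pos','eef_rot','contact_force','opening')})
E
python3 - <<'E'
from h import *
np.set_printoptions(precision=4,suppress=True)
st()
for n in('top','side','wrist'):
    p=snap(n,n+'0.png');print(n,p['_C'][:3,3],p['_C'][:3,2])
    for t in ['alcove','cabinet','door_hinge','door_edge','cheek_edge','stand','thick','thin','thick_tip','thin_tip','tin','bottle','salt','mill','jar','mortar','driver']:
        print(t,[(np.round(x['location'],1).tolist(),round(x['score'],2)) for x in imaging.place_of(p,t)[:3]])
E
```

```text
pics
{'clock': 0.0, 'q': [-1.1852, 0.69, -0.1945, 1.5663, 0.1573, 0.9025, -0.2151], 'tool_pos': [0.2152, 0.5861, 0.214], 'eef_rot': [0.1749, 0.9846, -0.0009, -0.0001], 'contact_force': [-0.4128, -0.1598, -0.1333], 'opening': 1.0015}
top [0.4049 0.0607 1.5309] [ 0.1442  0.0131 -0.9895]
alcove [([227.6, 279.5], 0.41)]
cabinet [([244.2, 422.4], 0.58), ([268.6, 223.5], 0.54)]
door_hinge [([280.9, 419.3], 0.81), ([232.2, 377.4], 0.32)]
door_edge [([248.7, 345.1], 0.72)]
cheek_edge [([196.0, 412.8], 0.91)]
stand [([240.2, 278.5], 0.91), ([248.7, 345.9], 0.56), ([226.7, 278.5], 0.37)]
thick [([254.9, 272.3], 0.7), ([265.9, 314.2], 0.64), ([285.2, 271.8], 0.5)]
thin [([228.2, 277.3], 0.52), ([249.7, 346.4], 0.29)]
thick_tip []
thin_tip []
tin [([224.9, 280.1], 0.74), ([232.6, 376.1], 0.61)]
bottle [([176.0, 311.1], 0.55), ([196.0, 410.7], 0.43)]
salt [([256.3, 453.2], 0.85), ([250.5, 346.8], 0.68)]
mill [([210.5, 206.0], 0.77)]
jar [([168.4, 262.3], 0.76)]
mortar [([147.1, 360.5], 0.6), ([240.9, 278.8], 0.54)]
driver [([268.1, 221.6], 0.85)]
side [0.1093 1.0506 0.7612] [ 0.3997 -0.7632 -0.50
[... 246 characters left out ...]
7, 384.0], 0.62), ([261.3, 388.4], 0.59)]
thin [([234.4, 324.2], 0.52), ([245.3, 251.9], 0.41), ([314.5, 340.4], 0.33)]
thick_tip [([275.9, 383.6], 0.86), ([248.7, 381.6], 0.78), ([201.1, 373.9], 0.33)]
thin_tip []
tin [([201.7, 370.5], 0.9)]
bottle [([224.8, 286.7], 0.67)]
salt []
mill [([306.4, 257.6], 0.63)]
jar [([245.8, 251.3], 0.85)]
mortar [([188.4, 291.4], 0.83)]
driver [([310.8, 339.8], 0.75), ([190.3, 289.5], 0.19)]
wrist [0.1425 0.6141 0.3839] [ 0.2842 -0.1028 -0.9533]
alcove []
cabinet [([331.0, 235.1], 0.3)]
door_hinge []
door_edge []
cheek_edge []
stand []
thick []
thin []
thick_tip []
thin_tip []
tin []
bottle []
salt []
mill []
jar []
mortar []
driver [([332.5, 237.4], 0.94)]
```

View pics/top0.png

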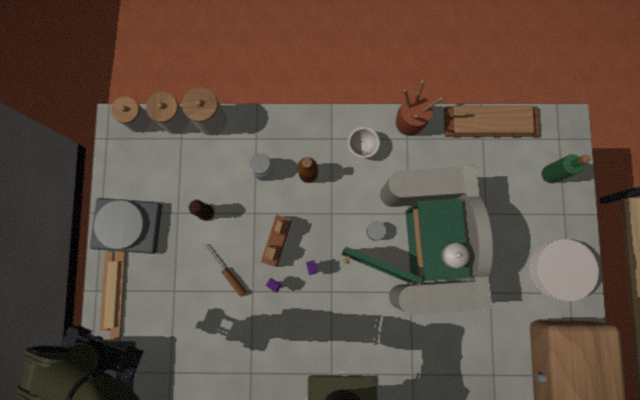

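View pics/side0.png

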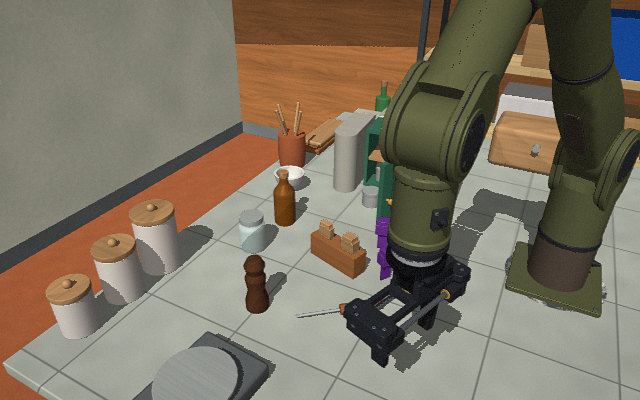

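View pics/wrist0.png

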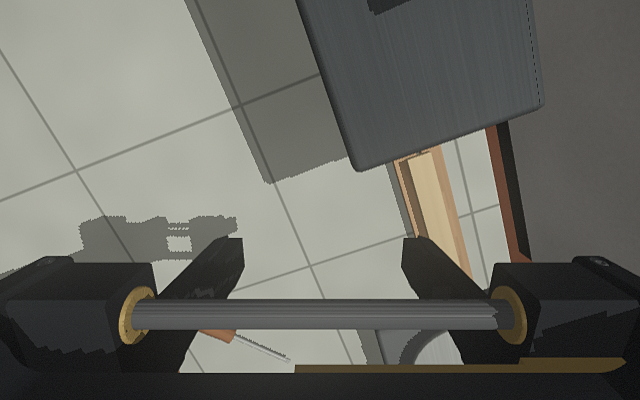

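Run:
```python
from h import *
np.set_printoptions(precision=4,suppress=True)
p=snap('top')
im=cv2.resize(p['image'][140:320,180:500],None,fx=2.5,fy=2.5,interpolation=cv2.INTER_CUBIC);im=cv2.convertScaleAbs(im,alpha=1.5,beta=20);cv2.imwrite('pics/topz.png',im)
print(np.array(p['camera_matrix']))
for t,z in [('door_hinge',.2),('door_edge',.2),('cheek_edge',.2),('stand',0),('thick',.062),('thin',.062),('tin',0),('bottle',0),('salt',.2),('mill',0),('jar',0),('mortar',0),('driver',.0),('cabinet',0),('alcove',0)]:
    print(t,[(np.round(x['location'],1).tolist(),round(x['score'],2),atz(p,x['location'],z)[:2]) for x in imaging.place_of(p,t)[:4]])
for t in ('tin','bottle','stand','cabinet','thick','thin'):
    print(t,[(np.round(x['rect']),round(x['score'],2)) for x in imaging.boxes_of(p,t)[:4]])
```

```text
[[489.2608   0.     315.205 ]
 [  0.     489.2608 201.5989]
 [  0.       0.       1.    ]]
door_hinge [([277.7, 419.9], 0.82, array([ 0.3933, -0.2033]))]
door_edge [([248.2, 344.2], 0.84, array([ 0.4714, -0.0008]))]
cheek_edge [([197.6, 411.1], 0.73, array([ 0.6105, -0.1849])), ([228.1, 279.8], 0.28, array([0.5255, 0.1747]))]
stand [([242.0, 281.0], 0.93, array([0.5001, 0.1874]))]
thick [([284.6, 274.9], 0.56, array([0.3701, 0.1986])), ([252.4, 271.7], 0.5, array([0.465 , 0.2097])), ([265.5, 313.4], 0.44, array([0.4267, 0.0847]))]
thin [([226.5, 279.1], 0.42, array([0.5428, 0.1887])), ([281.3, 421.6], 0.42, array([ 0.3816, -0.2353]))]
tin [([232.2, 376.6], 0.63, array([ 0.5317, -0.1115]))]
bottle [([175.8, 309.3], 0.7, array([0.711 , 0.1001])), ([254.5, 273.2], 0.49, array([0.4611, 0.2112]))]
salt [([257.0, 452.5], 0.89, array([ 0.4488, -0.2924]))]
mill [([211.9, 204.9], 0.9, array([0.5943, 0.4296]))]
jar [([167.5, 263.3], 0.56, array([0.7379, 0.2475]))]
mortar [([146.4, 361.6], 0.55, array([ 0.8075, -0.0673]))]
driver [([266.9, 222.9], 0.56, array([0.4222, 0.3671]))]
cabinet [([245.8, 424.3], 0.92, array([ 0.4897, -0.2592])), ([269.6, 224.4], 0.16, array([0.4139, 0.3622]))]
alcove [([230.4, 282.2], 0.31, array([0.5364, 0.1842]))]
tin [(array([366., 223., 388., 239.]), 0.75), (array([382., 164., 494., 314.]), 0.33)]
bottle [(array([301., 157., 315., 181.]), 0.58), (array([341., 245., 425., 284.]), 0.41)]
stand [(array([263., 215., 288., 267.]), 0.69)]
cabinet [(array([340., 202., 469., 284.]), 0.57), (array([268., 247., 279., 259.]), 0.49)]
thick [(array([268., 250., 279., 259.]), 0.61), (array([266., 277., 282., 293.]), 0.61)]
thin []
```

View pics/topz.png

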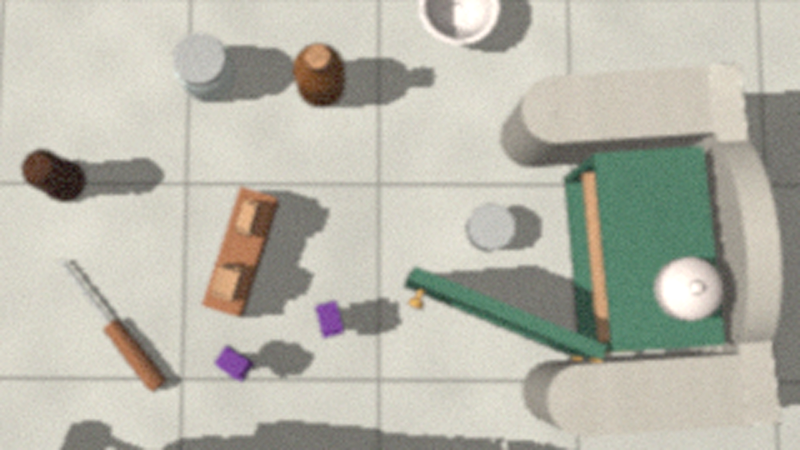

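```bash
cat >> h.py <<'E'
def plan(pos,jaw=None):
    """jaw: world angle deg of tool y (mod 180)"""
    s=telemetry.get_state();R0=R.from_quat(s['eef_rot']).as_matrix()
    d=R0.T@(np.array(pos)-np.array(s['tool_pos']));yaw=0
    y=R0[:,1];cur=np.degrees(np.arctan2(y[1],y[0]))
    if jaw is not None:
        yaw=-((jaw-cur+90)%180-90)
    print('plan shift',np.round(d,4),'yaw',round(yaw,1),'jaw now',round(cur,1),'rows',int(np.ceil(max(np.linalg.norm(d)/.0625,abs(yaw)/10.7))),'q7',round(s['q'][6],2))
E
python3 - <<'E'
from h import *
plan([.46,-.02,.42],70)
E
```

```text
plan shift [-0.4387 -0.4853 -0.2052] yaw -0.2 jaw now 69.8 rows 11 q7 -0.22
```

```bash
python3 -m creep '[[0,0,0,-0.08,0],[0,-0.03,-0.03,-0.14,0],[0,-0.439,-0.485,-0.205,0],[0,-0.439,-0.485,-0.205,0],[0,-0.439,-0.485,-0.205,0],[0,-0.439,-0.485,-0.205,0],[0,-0.439,-0.485,-0.205,0],[0,-0.439,-0.485,-0.205,0],[0,-0.439,-0.485,-0.205,0],[0,-0.439,-0.485,-0.205,0]]'; python3 -m creep '[[0,-0.15,-0.15,0,0],[0,-0.15,-0.15,0,0],[0,-0.15,-0.15,0,0]]'
python3 - <<'E'
from h import *
plan([.46,-.02,.42],70)
E
```

```text
clock: 5.05
tool_pos: [0.4127, 0.0981, 0.4023]
eef_rot: [0.175, 0.985, 0.0, 0.0]
contact_force: [1.5, -0.1, 0.4]
opening: 1.005
clock: 5.42
tool_pos: [0.4917, -0.0719, 0.402]
eef_rot: [0.175, 0.985, 0.0, 0.0]
contact_force: [-0.4, 0.3, 0.4]
opening: 0.999
plan shift [ 0.0476  0.0379 -0.018 ] yaw -0.1 jaw now 69.9 rows 2 q7 1.29
```

Run:
```python
from h import *
import pickle
p=snap('wrist','w1.png');pickle.dump(p,open('w1.pkl','wb'))
print(p['camera_matrix'],p['_C'])
for t,z in [('door_hinge',.2),('door_edge',.2),('cheek_edge',.2),('tin',0),('cabinet',0)]:
    print(t,[(np.round(x['location'],1).tolist(),round(x['score'],2),atz(p,x['location'],z)[:2]) for x in imaging.place_of(p,t)[:3]])
```

```text
[[293.15792485   0.         322.43169782]
 [  0.         293.15792485 197.1486404 ]
 [  0.           0.           1.        ]] [[ 0.34410108  0.89458507  0.28515259  0.41863259]
 [ 0.93893035 -0.32851468 -0.10241051 -0.04465802]
 [ 0.00206189  0.30297799 -0.95299532  0.57104673]
 [ 0.          0.          0.          1.        ]]
door_hinge [([125.3, 190.4], 0.61, array([ 0.38648844, -0.20516528])), ([104.9, 457.6], 0.33, array([0.47613213, 0.1090496 ]))]
door_edge [([132.4, 370.0], 0.59, array([ 4.70820253e-01, -7.77319793e-05]))]
cheek_edge [([273.2, 276.2], 0.7, array([ 0.61501539, -0.18706048]))]
tin [([171.1, 313.7], 0.73, array([ 0.53250357, -0.10362065]))]
cabinet [([185.5, 233.9], 0.85, array([ 0.50478723, -0.26517904]))]
```

View pics/w1.png

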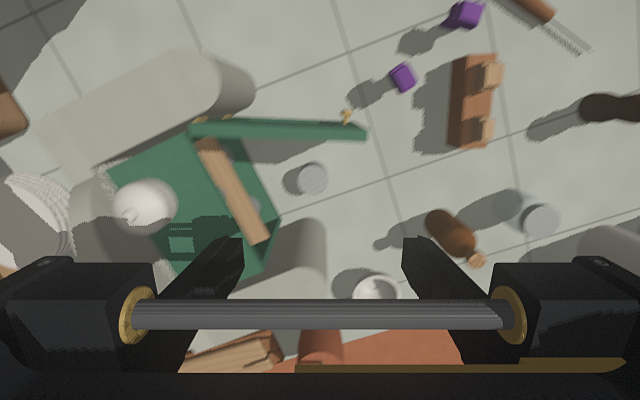

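```bash
cat > fit.py <<'E'
import numpy as np
def rect(c,u,hu,hv):
    u=np.array(u);v=np.array([-u[1],u[0]]);c=np.array(c);return np.array([c+a*u*hu+b*v*hv for a,b in((1,1),(1,-1),(-1,-1),(-1,1))])
def sd(P,Q):# separation of convex polys (SAT, approx distance)
    best=-9
    for A in(P,Q):
        for i in range(4):
            e=A[(i+1)%4]-A[i];n=np.array([e[1],-e[0]])/np.linalg.norm(e)
            a=P@n;b=Q@n;best=max(best,b.min()-a.max(),a.min()-b.max())
    return best
th=1.10;h=np.array([-69,-111.])
dd=np.array([-np.sin(th),np.cos(th)])
door=rect(h+111*dd,dd,111,8)
knob=rect(h+202*dd+np.array([-np.cos(th),-np.sin(th)])*18,dd,9,11)
cab=rect([0,-3],[1,0],60,108)
c1=rect([-30,158],[1,0],105,37.5);c2=rect([-30,-158],[1,0],105,37.5)
def clear(c,ang):
    u=[np.cos(np.radians(ang)),np.sin(np.radians(ang))]
    B=rect(c,u,93.5,37.5);return min(sd(B,X) for X in(door,cab,c1,c2))
tin=np.array([-155,42.])
r=[(round(clear(tin,a),1),a) for a in range(0,180,3)]
print(sorted(r)[-8:])
best=[]
# pushes: tcp c behind tin
for a in range(0,180,5):
  for x in range(-160,-60,4):
    for y in range(-60,110,4):
      best.append((round(clear(np.array([x,y]),a),1),a,x,y))
best.sort();print(best[-10:])
E
python3 fit.py
```

```text
[(np.float64(1.5), 0), (np.float64(2.4), 135), (np.float64(4.0), 117), (np.float64(4.6), 132), (np.float64(6.9), 120), (np.float64(7.0), 129), (np.float64(9.7), 126), (np.float64(10.1), 123)]
[(np.float64(13.1), 125, -160, 68), (np.float64(13.6), 120, -160, 52), (np.float64(14.4), 120, -160, 60), (np.float64(14.9), 120, -156, 52), (np.float64(15.4), 125, -160, 48), (np.float64(15.4), 125, -160, 64), (np.float64(15.7), 125, -160, 52), (np.float64(15.7), 125, -160, 56), (np.float64(15.7), 125, -160, 60), (np.float64(16.4), 120, -160, 56)]
```

```bash
cat >> fit.py <<'E'
print('---')
b=[]
for a in range(90,200,5):
  u=np.array([np.cos(np.radians(a)),np.sin(np.radians(a))]);v=np.array([-u[1],u[0]])
  for o in (0,5,10):
    for w in(-5,0,5):
      b.append((round(clear(tin+u*o+v*w,a),1),a,o,w))
b.sort();print(b[-14:])
E
python3 fit.py
```

```text
[(np.float64(1.5), 0), (np.float64(2.4), 135), (np.float64(4.0), 117), (np.float64(4.6), 132), (np.float64(6.9), 120), (np.float64(7.0), 129), (np.float64(9.7), 126), (np.float64(10.1), 123)]
[(np.float64(13.1), 125, -160, 68), (np.float64(13.6), 120, -160, 52), (np.float64(14.4), 120, -160, 60), (np.float64(14.9), 120, -156, 52), (np.float64(15.4), 125, -160, 48), (np.float64(15.4), 125, -160, 64), (np.float64(15.7), 125, -160, 52), (np.float64(15.7), 125, -160, 56), (np.float64(15.7), 125, -160, 60), (np.float64(16.4), 120, -160, 56)]
---
[(np.float64(10.7), 125, 0, 0), (np.float64(11.1), 120, 0, -5), (np.float64(11.5), 180, 10, -5), (np.float64(12.3), 125, 10, -5), (np.float64(12.4), 120, 10, 0), (np.float64(12.6), 125, 10, 5), (np.float64(12.6), 130, 10, 0), (np.float64(13.0), 135, 10, 5), (np.float64(13.2), 130, 5, 5), (np.float64(13.5), 125, 5, 0), (np.float64(13.9), 120, 5, -5), (np.float64(14.1), 120, 10, -5), (np.float64(16.4), 125, 10, 0), (np.float64(16.4), 130, 10, 5)]
```

```bash
cat >> h.py <<'E'
from scipy.optimize import minimize
def cylmask(p,x,y,rad,h,z0=0):
    a=np.linspace(0,2*np.pi,40)
    pts=[proj(p,[x+rad*np.cos(t),y+rad*np.sin(t),z])[::-1] for z in(z0,z0+h) for t in a]
    S=8;m=np.zeros((400,640),np.uint8)
    hull=cv2.convexHull((np.array(pts)*16).astype(np.int32).reshape(-1,1,2))
    cv2.fillPoly(m,[hull],255,cv2.LINE_AA,4);return m/255.
def fitcyl(ps,ms,x0,rad,h,z0=0):
    def f(v):
        c=0
        for p,m in zip(ps,ms):
            k=cylmask(p,*v,rad,h,z0);c-=np.minimum(k,m).sum()/np.maximum(k,m).sum()
        return c
    r=minimize(f,x0,method='Nelder-Mead',options=dict(initial_simplex=[x0,[x0[0]+.01,x0[1]],[x0[0],x0[1]+.01]],xatol=2e-4,fatol=1e-4))
    return r.x,r.fun
E
python3 - <<'E'
from h import *
w=snap('wrist');t=snap('top')
M=[]
for p in(w,t):
    m=imaging.trace(p,'tin');print([(x['score'],x['rect']) for x in m[:2]]);M.append(m[0]['pixels'].astype(float))
for sel in([0],[1],[0,1]):
    print(fitcyl([[w,t][i] for i in sel],[M[i] for i in sel],[.532,-.107],.0285,.05))
E
```

```text
[(0.96, [297.9, 162.9, 328.3, 197.1])]
[(0.48, [343.1, 198.9, 473.8, 279.2]), (0.48, [268.4, 246.3, 278.5, 259.6])]
(array([ 0.53745798, -0.10423578]), np.float64(-0.8812749371719621))
(array([ 0.532, -0.107]), np.float64(0.0))
(array([ 0.53745798, -0.10423578]), np.float64(-0.8812749371719621))
```

Run:
```python
from h import *
plan([.541,-.100,.30],39.6)
```

```text
plan shift [-0.0578 -0.0123  0.1019] yaw 30.4 jaw now 70.0 rows 3 q7 1.28
```

```bash
python3 -m creep '[[0,-0.058,-0.012,0.03,10],[0,-0.058,-0.012,0.07,20],[0,-0.058,-0.012,0.102,30.4],[0,-0.058,-0.012,0.102,30.4]]'
python3 - <<'E'
from h import *
plan([.541,-.100,.025],39.6)
w=snap('wrist','w2.png')
m=imaging.trace(w,'tin');print([(x['score'],x['rect']) for x in m[:2]])
print(fitcyl([w],[m[0]['pixels'].astype(float)],[.535,-.105],.0285,.05))
print([(imaging.place_of(w,t)[:1],z) for t,z in(('door_edge',.2),('tin',0))])
E
```

```text
clock: 6.42
tool_pos: [0.5398, -0.1001, 0.2978]
eef_rot: [0.425, 0.905, -0.001, -0.003]
contact_force: [0.0, -0.6, 0.2]
opening: 0.999
plan shift [-0.0018  0.002   0.2728] yaw 0.0 jaw now 39.6 rows 5 q7 0.89
[(0.98, [302.0, 138.5, 338.6, 182.3])]
(array([ 0.53697197, -0.10323817]), np.float64(-0.9077428562684836))
[([{'location': [50.3, 337.4], 'score': 0.97}], 0.2), ([{'location': [157.1, 317.0], 'score': 0.87}], 0)]
```

View pics/w2.png

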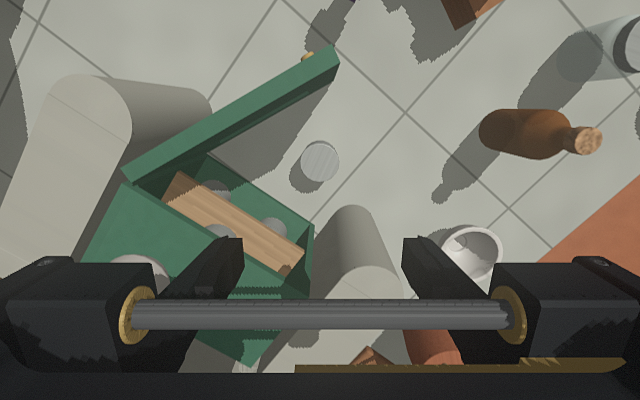

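```bash
python3 -m creep '[[0,0,0.004,0.05,0],[0,0,0.004,0.1,0],[0,0,0.004,0.15,0],[0,0,0.004,0.18,0],[0,0,0.004,0.18,0]]'
python3 - <<'E'
from h import *
snap('wrist','w3.png'); snap('side','s3.png');st()
E
```

```text
clock: 7.25
tool_pos: [0.5441, -0.0986, 0.1191]
eef_rot: [0.426, 0.905, -0.0, -0.001]
contact_force: [-0.1, 0.4, 1.0]
opening: 1.001
{'clock': 7.35, 'q': [0.0333, 0.7332, 0.1068, 1.878, -0.1409, 0.5345, 0.923], 'tool_pos': [0.546, -0.0991, 0.1213], 'eef_rot': [0.4267, 0.9044, 0.0006, 0.0014], 'contact_force': [0.7282, -0.2134, 0.7204], 'opening': 0.998}
```

View pics/w3.png

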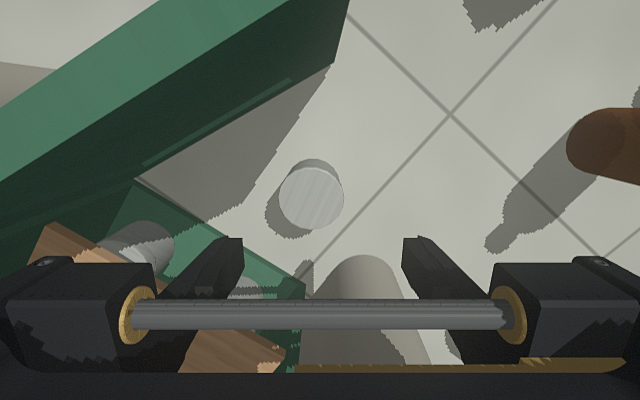

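View pics/s3.png

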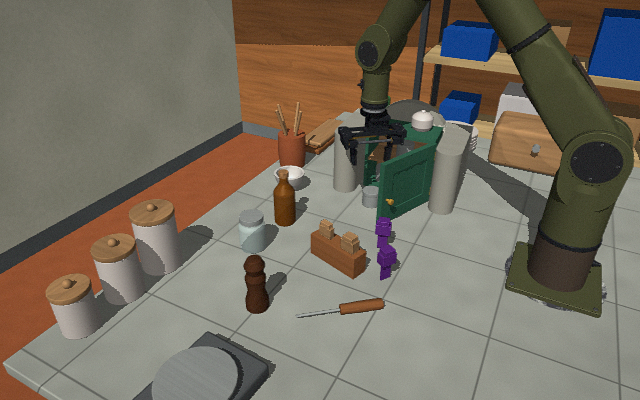

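```bash
python3 -m creep '[[0,0,0,0.04,0],[0,0,0,0.08,0],[0,0,0,0.096,0],[0,0,0,0.096,0]]'
python3 - <<'E'
from h import *
st();p=snap('wrist','w4.png')
E
```

```text
clock: 7.85
tool_pos: [0.5451, -0.099, 0.0243]
eef_rot: [0.427, 0.904, 0.0, 0.0]
contact_force: [-0.2, 0.2, -0.1]
opening: 1.001
{'clock': 7.85, 'q': [0.0576, 0.8964, 0.0662, 1.9169, -0.1593, 0.3325, 0.9383], 'tool_pos': [0.5451, -0.099, 0.0243], 'eef_rot': [0.4269, 0.9043, 0.0002, 0.0003], 'contact_force': [-0.2127, 0.1609, -0.1003], 'opening': 1.0015}
```

View pics/w4.png

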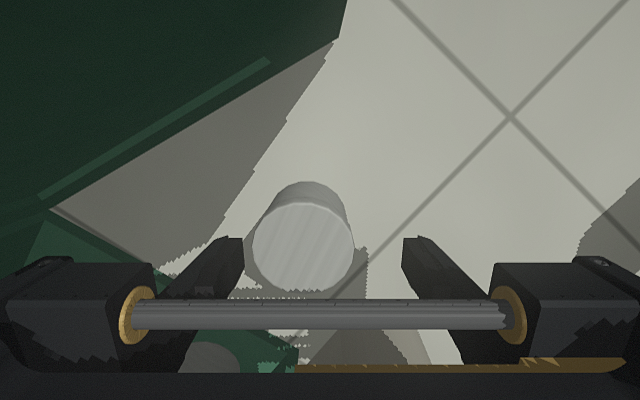

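```bash
python3 -m creep '[[70,0,0,0,0],[90,0,0,0,0],[115,0,0,0,0],[115,0,0,0,0],[115,0,0,0,0]]' 5; python3 -m creep '[[115,0,0.015,0.0005,0],[115,0,0.04,0.0005,0],[115,0,0.065,0.0005,0],[115,0,0.09,0.0005,0],[115,0,0.112,0.0005,0],[115,0,0.115,0.0005,0],[115,0,0.115,0.0005,0]]'
python3 - <<'E'
from h import *
st();p=snap('wrist','w5.png');snap('side','s5.png')
E
```

```text
clock: 8.52
tool_pos: [0.5444, -0.0992, 0.024]
eef_rot: [0.427, 0.904, -0.0, 0.0]
contact_force: [-2.0, -1.5, 5.6]
opening: 0.64
clock: 9.4
tool_pos: [0.6342, -0.0247, 0.0234]
eef_rot: [0.427, 0.904, 0.001, 0.001]
contact_force: [1.2, 2.3, 1.8]
opening: 0.641
{'clock': 9.4, 'q': [-0.095, 0.9615, 0.1149, 1.6668, -0.1924, 0.5222, 0.827], 'tool_pos': [0.6342, -0.0247, 0.0234], 'eef_rot': [0.4267, 0.9044, 0.0011, 0.0007], 'contact_force': [1.1866, 2.2886, 1.8158], 'opening': 0.6409}
```

View pics/w5.png

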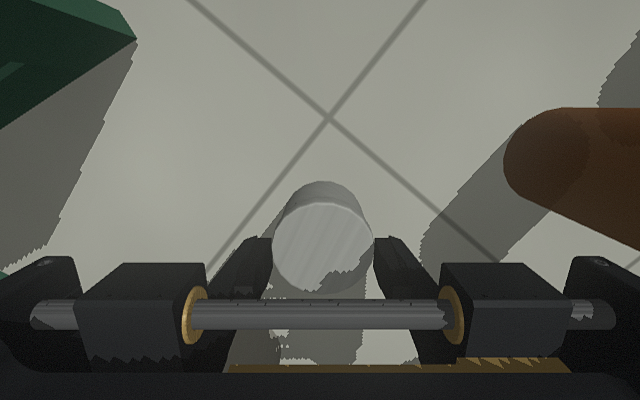

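View pics/s5.png

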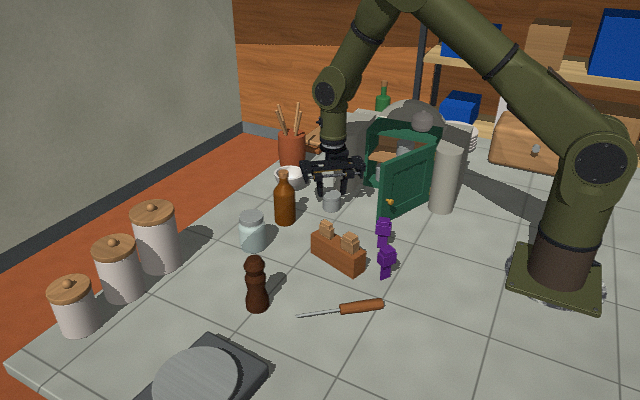

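```bash
python3 -m creep '[[60,0,0,0,0],[30,0,0,0,0],[0,0,0,0,0],[0,0,0,-0.05,0],[0,0,0,-0.11,0],[0,0,0,-0.17,0],[0,0,0,-0.23,0],[0,0,0,-0.28,0]]'
cat > dp.py <<'E'
from h import *
hinge=np.array([.3865,-.205]);yc=np.array([.9969,.0785]);xc=np.array([.0785,-.9969])
def wp(th,s,off):
    d=-np.sin(th)*xc+np.cos(th)*yc;n=-np.cos(th)*xc-np.sin(th)*yc
    return hinge+s*d+n*off,np.degrees(np.arctan2(d[1],d[0]))
E
python3 - <<'E'
from dp import *
c,a=wp(1.1,.18,.050);print(c,a);plan([*c,.30],a)
snap('wrist','w6.png');t=snap('top','t6.png')
m=imaging.trace(t,'tin');print(m and m[0]['rect']);print(fitcyl([t],[m[0]['pixels'].astype(float)],[.634,-.025],.0285,.05))
E
```

```text
clock: 10.5
tool_pos: [0.6332, -0.0261, 0.3057]
eef_rot: [0.427, 0.904, 0.0, 0.001]
contact_force: [0.1, 0.0, 0.5]
opening: 0.999
[ 0.40909884 -0.01955915] 67.52777183748508
plan shift [ 0.1474 -0.1689  0.0054] yaw -28.1 jaw now 39.4 rows 4 q7 0.78
[274.4, 222.2, 284.4, 234.3]
(array([ 0.634, -0.025]), np.float64(0.0))
```

View pics/w6.png

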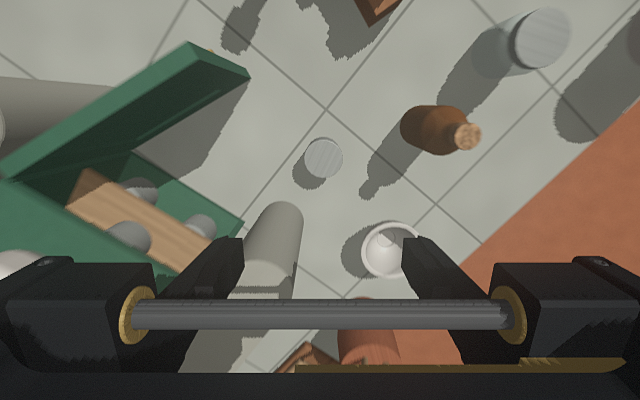

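```bash
python3 -m creep '[[255,0.147,-0.169,0.005,-10],[255,0.147,-0.169,0.005,-20],[255,0.147,-0.169,0.005,-28],[255,0.147,-0.169,0.005,-28],[255,0.147,-0.169,0.005,-28],[255,0.147,-0.169,0.005,-28]]'
python3 - <<'E'
from dp import *
st();c,a=wp(1.1,.18,.050);plan([*c,.15],a)
p=snap('wrist','w7.png')
for t in('door_edge','door_hinge'): print(t,[(x['score'],x['location'],atz(p,x['location'],.2)[:2]) for x in imaging.place_of(p,t)[:1]])
E
```

```text
clock: 11.4
tool_pos: [0.4097, -0.0196, 0.2976]
eef_rot: [0.196, 0.981, -0.0, -0.0]
contact_force: [0.1, 0.0, -0.5]
opening: 0.342
{'clock': 11.4, 'q': [-0.1161, 0.2881, 0.0688, 2.0536, -0.0273, 0.8013, 1.1461], 'tool_pos': [0.4097, -0.0196, 0.2976], 'eef_rot': [0.1955, 0.9807, -0.0, -0.0003], 'contact_force': [0.1391, 0.0101, -0.5433], 'opening': 0.3419}
plan shift [ 6.000e-04 -1.000e-04  1.476e-01] yaw -0.1 jaw now 67.4 rows 3 q7 1.15
door_edge [(0.59, [236.5, 362.1], array([ 0.46939327, -0.00055806]))]
door_hinge [(0.93, [235.6, 141.1], array([ 0.38403079, -0.20326246]))]
```

View pics/w7.png

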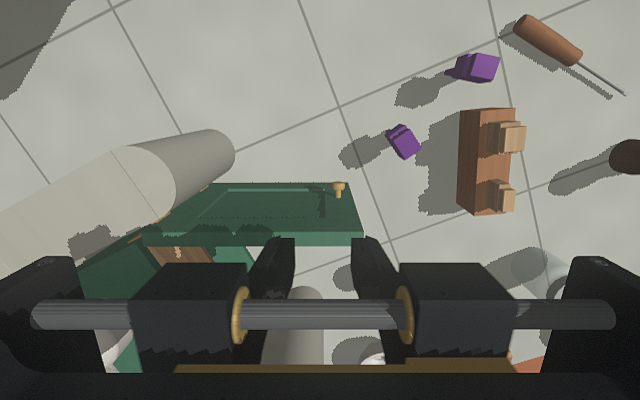

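Run:
```python
from dp import *
p=snap('wrist')
s=telemetry.get_state()['tool_pos']
for z in(.2976,.25,.2,.15):print(z,proj(p,[s[0],s[1],z]))
for th in(1.1,):
  print(proj(p,[*wp(th,.18,0)[0],.2]),proj(p,[*wp(th,.222,0)[0],.2]),proj(p,[*wp(th,.18,.018)[0],.2]))
```

```text
0.2976 (np.float64(233.6479410845834), np.float64(321.05664587240966))
0.25 (np.float64(208.14804511583696), np.float64(321.2476319356376))
0.2 (np.float64(190.3316100641199), np.float64(321.3810713345847))
0.15 (np.float64(177.73269170377796), np.float64(321.47543320263003))
(np.float64(237.40522357999052), np.float64(321.1229257333453)) (np.float64(237.32905685335461), np.float64(363.1913743832603)) (np.float64(220.65207697339397), np.float64(321.0731970747683))
```

```bash
python3 -m creep '[[255,0,0,0.04,0],[255,0,0,0.09,0],[255,0,0,0.13,0],[255,0,0,0.148,0],[255,0,0,0.148,0]]'
python3 - <<'E'
from dp import *
st()
s=telemetry.get_state();R0=R.from_quat(s['eef_rot']).as_matrix();cur=np.degrees(np.arctan2(R0[1,1],R0[0,1]))
for th,off in [(1.1,.025),(1.05,.015),(.9,.015),(.72,.015),(.54,.015),(.36,.015),(.18,.015),(0.06,.015),(0,.015)]:
    c,a=wp(th,.18,off);d=R0.T@(np.array([*c,.15])-s['tool_pos']);print(th,np.round(d,3),round(cur-a,1))
E
```

```text
clock: 12.22
tool_pos: [0.409, -0.0197, 0.1489]
eef_rot: [0.196, 0.981, -0.0, -0.001]
contact_force: [-1.0, 0.1, 0.9]
opening: 0.006
{'clock': 12.225, 'q': [-0.0852, 0.557, 0.0318, 2.26, -0.0524, 0.3283, 1.1685], 'tool_pos': [0.409, -0.0197, 0.1489], 'eef_rot': [0.1956, 0.9807, -0.0003, -0.0015], 'contact_force': [-1.026, 0.0658, 0.9256], 'opening': 0.006}
1.1 [-0.025  0.    -0.001] -0.1
1.05 [-0.044  0.001 -0.001] 2.8
0.9 [-0.071 -0.    -0.001] 11.4
0.72 [-0.103 -0.007 -0.001] 21.7
0.54 [-0.133 -0.019 -0.001] 32.0
0.36 [-0.16  -0.037 -0.001] 42.3
0.18 [-0.184 -0.059 -0.002] 52.6
0.06 [-0.198 -0.076 -0.002] 59.5
0 [-0.204 -0.085 -0.002] 62.9
```

```bash
python3 -m creep '[[255,-0.025,0,0,0],[255,-0.038,0,0,1.5],[255,-0.05,0,0,5],[255,-0.06,0,0,8],[255,-0.071,0,0,11.4],[255,-0.087,-0.003,0,16.5],[255,-0.103,-0.007,0,21.7],[255,-0.118,-0.013,0,27],[255,-0.133,-0.019,0,32],[255,-0.133,-0.019,0,32]]'
python3 - <<'E'
from dp import *
st();snap('top','t8.png');p=snap('wrist','w8.png')
print([(x['score'],x['location'],atz(p,x['location'],.2)[:2]) for x in imaging.place_of(p,'door_edge')[:1]])
s=telemetry.get_state();R0=R.from_quat(s['eef_rot']).as_matrix();cur=np.degrees(np.arctan2(R0[1,1],R0[0,1]))
for th,off in [(.45,.015),(.36,.015),(.27,.015),(.18,.015),(.12,.015),(0.06,.015),(0,.017),(0,.015),(0,.012)]:
    c,a=wp(th,.18,off);d=R0.T@(np.array([*c,.15])-s['tool_pos']);print(th,np.round(d,3),round(cur-a,1))
E
```

```text
clock: 13.48
tool_pos: [0.5259, -0.0892, 0.1501]
eef_rot: [0.459, 0.888, -0.0, 0.001]
contact_force: [0.4, -0.1, -0.5]
opening: 0.001
{'clock': 13.475, 'q': [-0.0331, 0.6726, 0.1884, 1.9204, -0.2174, 0.5666, 0.916], 'tool_pos': [0.5259, -0.0892, 0.1501], 'eef_rot': [0.459, 0.8884, -0.0002, 0.0008], 'contact_force': [0.3948, -0.1249, -0.4538], 'opening': 0.001}
[]
0.45 [-0.017  0.     0.   ] 5.2
0.36 [-0.033 -0.001  0.   ] 10.4
0.27 [-0.049 -0.003  0.   ] 15.5
0.18 [-0.065 -0.007  0.   ] 20.7
0.12 [-0.075 -0.01   0.   ] 24.1
0.06 [-0.085 -0.014  0.   ] 27.6
0 [-0.094 -0.017  0.   ] 31.0
0 [-0.095 -0.018  0.   ] 31.0
0 [-0.098 -0.02   0.   ] 31.0
```

View pics/w8.png

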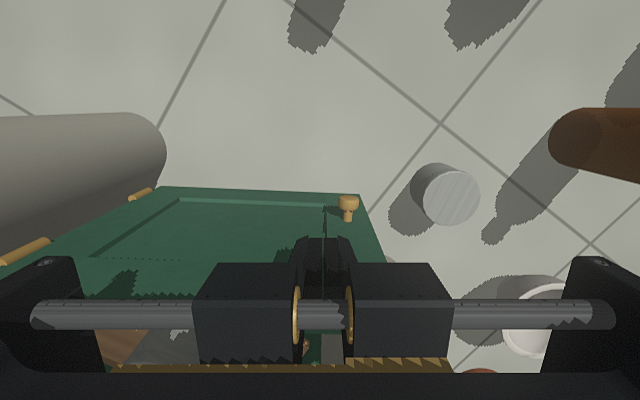

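View pics/t8.png

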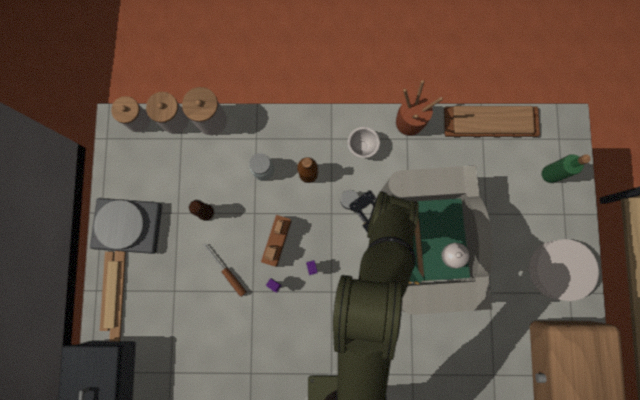

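```bash
python3 -m creep '[[255,-0.017,0,0,5.2],[255,-0.033,-0.001,0,10.4],[255,-0.049,-0.003,0,15.5],[255,-0.065,-0.007,0,20.7],[255,-0.075,-0.01,0,24],[255,-0.082,-0.013,0,26.5],[255,-0.088,-0.015,0,29],[255,-0.093,-0.017,0,31],[255,-0.097,-0.019,0,31],[255,-0.097,-0.019,0,31]]'
python3 - <<'E'
from dp import *
st()
E
```

```text
clock: 14.88
tool_pos: [0.5649, -0.1752, 0.15]
eef_rot: [0.679, 0.735, 0.001, -0.003]
contact_force: [-2.6, 6.0, 4.2]
opening: 0.01
{'clock': 14.875, 'q': [0.0359, 0.7549, 0.3362, 1.7457, -0.3623, 0.7065, 0.6458], 'tool_pos': [0.5649, -0.1752, 0.15], 'eef_rot': [0.6786, 0.7345, 0.001, -0.0026], 'contact_force': [-2.604, 5.9773, 4.2421], 'opening': 0.0096}
```

```bash
python3 -m creep '[[255,-0.002,0,0,0],[255,-0.004,0,0,0],[255,-0.004,0,0,0]]';  python3 -m creep '[[255,0.004,0,0,0],[255,0.03,0,0,0],[255,0.05,0,-0.05,0],[255,0.05,0,-0.11,0],[255,0.05,0,-0.17,0]]'
python3 - <<'E'
from dp import *
st();p=snap('wrist','w9.png');t=snap('top','t9.png')
for t_ in('door_edge','door_hinge','cheek_edge'):
  for P in(p,t): print(t_,[(x['score'],x['location'],atz(P,x['location'],.2)[:2]) for x in imaging.place_of(P,t_)[:2]])
E
```

```text
clock: 15.25
tool_pos: [0.5648, -0.1751, 0.15]
eef_rot: [0.678, 0.735, 0.002, -0.005]
contact_force: [-3.3, 12.9, 8.5]
opening: 0.008
clock: 15.88
tool_pos: [0.562, -0.1324, 0.322]
eef_rot: [0.679, 0.734, -0.0, 0.0]
contact_force: [1.5, -1.1, -0.6]
opening: 0.004
{'clock': 15.875, 'q': [-0.1167, 0.5432, 0.4614, 1.5838, -0.2637, 1.0768, 0.4911], 'tool_pos': [0.562, -0.1324, 0.322], 'eef_rot': [0.679, 0.7342, -0.0002, 0.0002], 'contact_force': [1.4796, -1.0557, -0.5821], 'opening': 0.0043}
door_edge [(0.61, [237.4, 358.2], array([ 0.60629868, -0.18829577]))]
door_edge []
door_hinge [(0.81, [236.9, 156.2], array([ 0.38726759, -0.20475556])), (0.26, [236.6, 359.7], array([ 0.60781584, -0.18722092]))]
door_hinge [(0.79, [280.5, 420.8], array([ 0.3858963 , -0.20545969])), (0.68, [144.1, 362.9], array([ 0.76147309, -0.05426622]))]
cheek_edge [(0.96, [241.6, 367.3], array([ 0.61680078, -0.19252912]))]
cheek_edge []
```

View pics/w9.png

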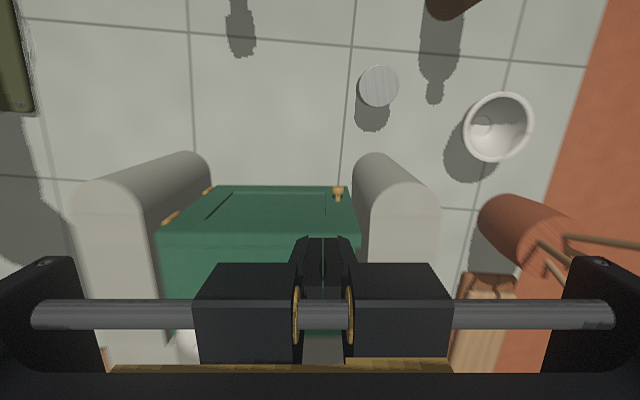

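Run:
```python
from dp import *
plan([.6044,-.098,.24],4.5)
```

```text
plan shift [0.0306 0.046  0.0783] yaw -0.1 jaw now 4.4 rows 2 q7 0.49
```

```bash
python3 -m creep '[[0,0.031,0.046,0.04,0],[0,0.031,0.046,0.08,0],[0,0.031,0.046,0.08,0],[0,0.031,0.046,0.08,0]]'
python3 - <<'E'
from dp import *
import pickle
st();p=snap('wrist','w10.png');pickle.dump(p,open('w10.pkl','wb'))
for t_ in('door_edge','cheek_edge'):
  print(t_,[(x['score'],x['location'],atz(p,x['location'],.2)[:2]) for x in imaging.place_of(p,t_)[:2]])
u=proj(p,[.6115,-.188,.2]);print(u)
r_,c_=map(int,u);r0=max(0,r_-50);c0=c_-60
z=cv2.resize(p['image'][r0:r0+100,c0:c0+130],None,fx=6,fy=6,interpolation=cv2.INTER_NEAREST);cv2.imwrite('pics/w10z.png',z);print(r0,c0)
E
```

```text
clock: 16.77
tool_pos: [0.6056, -0.0993, 0.241]
eef_rot: [0.68, 0.733, -0.0, 0.001]
contact_force: [0.8, 0.0, 0.5]
opening: 0.436
{'clock': 16.775, 'q': [-0.144, 0.6764, 0.4218, 1.5904, -0.3208, 0.9435, 0.4611], 'tool_pos': [0.6056, -0.0993, 0.241], 'eef_rot': [0.6797, 0.7335, -0.0003, 0.0005], 'contact_force': [0.7978, 0.0005, 0.4627], 'opening': 0.4359}
door_edge [(0.95, [309.5, 312.8], array([ 0.6049103 , -0.18808485]))]
cheek_edge [(0.78, [312.4, 328.0], array([ 0.61811596, -0.19007315]))]
(np.float64(309.90012274698165), np.float64(320.49175813928804))
259 260
```

View pics/w10.png

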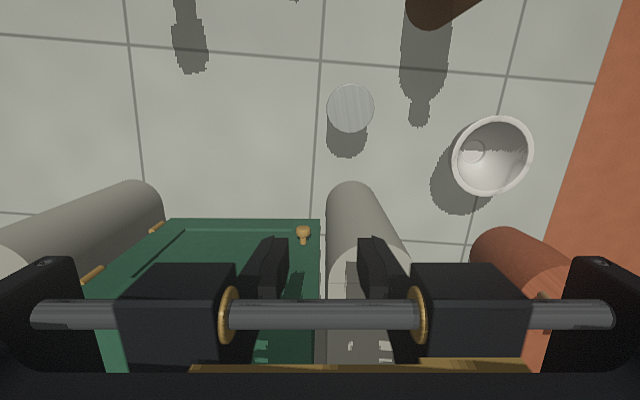

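View pics/w10z.png

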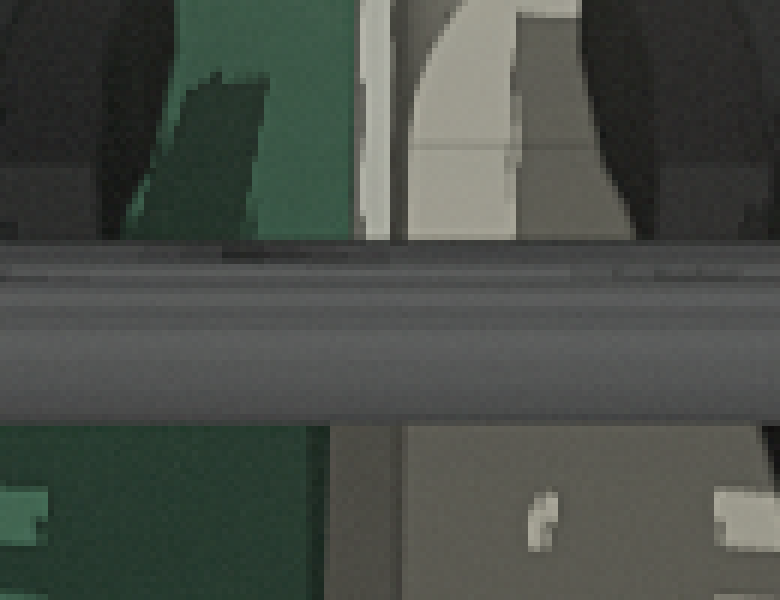

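Run:
```python
from dp import *
import pickle
p=pickle.load(open('w10.pkl','rb'))
def cab(w): d=w[:2]-hinge; return np.array([d@xc*1000-69,d@yc*1000-111])
for n,rc in dict(door=(297,319),cheek1=(297,328),cheek2=(285,328),carc=(331,315),carc2=(356,313.5),cheek3=(350,327)).items():
    w=atz(p,rc,.2);print(n,w[:2],cab(w))
```

```text
door [ 0.6092872  -0.17515303] [-81.26564602 113.43954834]
cheek1 [ 0.61684677 -0.17458492] [-81.23857081 121.02027846]
cheek2 [ 0.61589011 -0.16291061] [-92.95179049 120.98301872]
carc [ 0.60832681 -0.21043557] [-46.16787803 109.71245638]
carc2 [ 0.60886985 -0.2382746 ] [-18.37251963 108.06844308]
cheek3 [ 0.62052956 -0.23054725] [-25.16062277 120.29860502]
```

```bash
python3 -m creep '[[0,-0.06,0,0,0],[0,-0.06,0,0.02,0],[0,-0.06,0,0.02,0],[0,-0.06,0,0.02,0]]'
python3 - <<'E'
from dp import *
import pickle
st();p=snap('wrist','w11.png');pickle.dump(p,open('w11.pkl','wb'))
for t_ in('door_edge','cheek_edge'):
  print(t_,[(x['score'],x['location'],atz(p,x['location'],.2)[:2]) for x in imaging.place_of(p,t_)[:2]])
u=proj(p,[.6115,-.188,.2]);print(u)
r_,c_=map(int,u);r0=max(0,r_-50);c0=c_-50
z=cv2.resize(p['image'][r0:r0+85,c0:c0+100],None,fx=8,fy=7,interpolation=cv2.INTER_NEAREST);cv2.imwrite('pics/w11z.png',z);print(r0,c0)
E
```

```text
clock: 17.42
tool_pos: [0.6109, -0.157, 0.2213]
eef_rot: [0.679, 0.734, 0.001, 0.0]
contact_force: [-0.2, -0.3, 0.7]
opening: 0.998
{'clock': 17.425, 'q': [-0.0349, 0.7194, 0.4007, 1.5599, -0.3281, 0.9279, 0.5533], 'tool_pos': [0.6109, -0.157, 0.2213], 'eef_rot': [0.6787, 0.7344, 0.0007, 0.0004], 'contact_force': [-0.2393, -0.3017, 0.66], 'opening': 0.9978}
door_edge [(0.94, [262.4, 314.0], array([ 0.60805765, -0.18880042]))]
cheek_edge [(0.91, [265.5, 327.0], array([ 0.61776134, -0.19062422]))]
(np.float64(261.7550078186673), np.float64(318.7710128123758))
211 268
```

View pics/w11z.png

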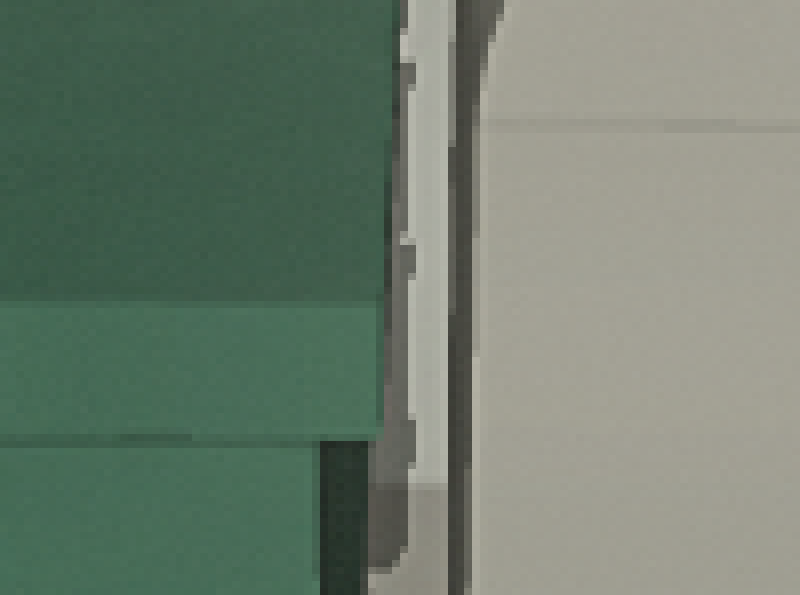

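Run:
```python
from dp import *
import pickle
p=pickle.load(open('w11.pkl','rb'))
def cab(w): d=w[:2]-hinge; return np.array([d@xc*1000-69,d@yc*1000-111])
for n,rc in dict(doorfront=(254.1,315.9),doorback=(273.6,315.5),cheek=(264,327),cheekb=(264,328),carc=(280,307.8),cheekc=(290,327),cheekd=(235,328)).items():
    w=atz(p,rc,.2);print(n,w[:2],cab(w))
```

```text
doorfront [ 0.60895487 -0.18192469] [-74.54106566 112.57666717]
doorback [ 0.60982424 -0.19805727] [-58.39025211 112.176942  ]
cheek [ 0.61765741 -0.18938354] [-66.42219588 120.66671558]
cheekb [ 0.61838881 -0.18932686] [-66.42128445 121.40030125]
carc [ 0.60447984 -0.2039496 ] [-52.93572361 106.38655757]
cheekc [ 0.61951153 -0.21151738] [-44.21141644 120.77757693]
cheekd [ 0.61642436 -0.16616115] [-89.66938669 121.26044051]
```

Run:
```python
from dp import *
plan([.48,.20,.25],75)
```

```text
plan shift [ 0.3663 -0.1023 -0.0291] yaw -70.5 jaw now 4.5 rows 7 q7 0.55
```

```bash
python3 -m creep '[[0,0.02,0,-0.05,-10],[0,0.07,-0.02,-0.08,-20],[0,0.13,-0.03,-0.08,-30],[0,0.19,-0.05,-0.08,-40],[0,0.25,-0.07,-0.06,-50],[0,0.31,-0.09,-0.03,-60],[0,0.366,-0.102,-0.029,-70.5],[0,0.366,-0.102,-0.029,-70.5],[0,0.366,-0.102,-0.029,-70.5]]'
python3 - <<'E'
from dp import *
import pickle
st();p=snap('wrist','w12.png');pickle.dump(p,open('w12.pkl','wb'))
for t_,z in(('thick',.062),('thin',.062),('stand',0)):
  print(t_,[(x['score'],x['location'],atz(p,x['location'],z)[:2]) for x in imaging.place_of(p,t_)[:4]])
E
```

```text
clock: 18.7
tool_pos: [0.4805, 0.1992, 0.2496]
eef_rot: [0.131, 0.991, -0.0, 0.001]
contact_force: [0.3, -0.0, 0.1]
opening: 1.002
{'clock': 18.7, 'q': [-0.538, 0.5044, 0.0872, 1.8455, -0.0581, 0.7933, 0.8873], 'tool_pos': [0.4805, 0.1992, 0.2496], 'eef_rot': [0.131, 0.9914, -0.0, 0.0006], 'contact_force': [0.3183, -0.0048, 0.0668], 'opening': 1.0017}
thick [(0.82, [77.6, 301.5], array([0.37205817, 0.20496099])), (0.63, [146.3, 229.1], array([0.42342356, 0.09875669]))]
thin [(0.67, [215.1, 325.4], array([0.53980114, 0.18834569]))]
stand [(0.86, [174.2, 327.5], array([0.50210924, 0.20224542])), (0.72, [297.3, 390.3], array([0.73462765, 0.25026682])), (0.52, [83.9, 428.8], array([0.41789201, 0.36428693]))]
```

View pics/w12.png

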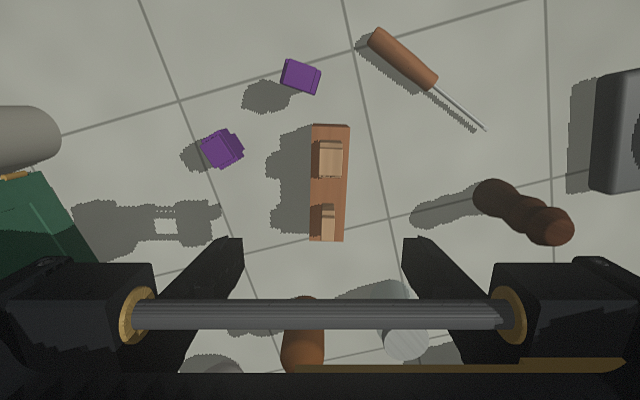

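Run:
```python
from dp import *
import pickle
p=pickle.load(open('w12.pkl','rb'))
z=cv2.resize(p['image'][115:250,285:375],None,fx=6,fy=4.4,interpolation=cv2.INTER_NEAREST)
z=cv2.resize(p['image'][115:215,285:375],None,fx=6,fy=6,interpolation=cv2.INTER_NEAREST);cv2.imwrite('pics/w12z.png',z)
z=cv2.resize(p['image'][190:250,285:375],None,fx=8,fy=8,interpolation=cv2.INTER_NEAREST);cv2.imwrite('pics/w12y.png',z)
```

```text
(no output)
```

View pics/w12z.png

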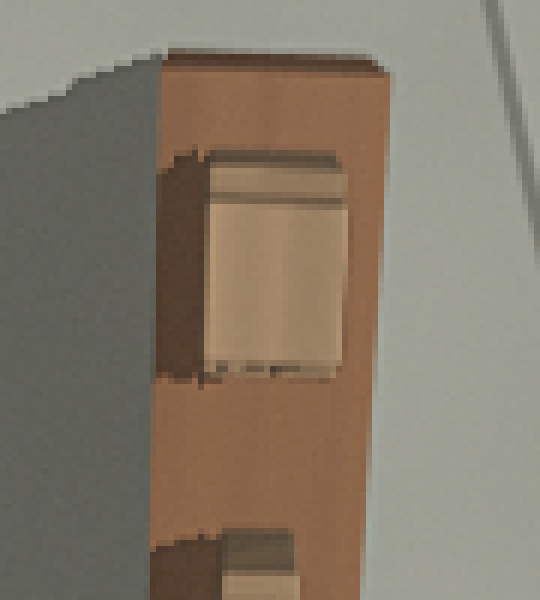

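View pics/w12y.png

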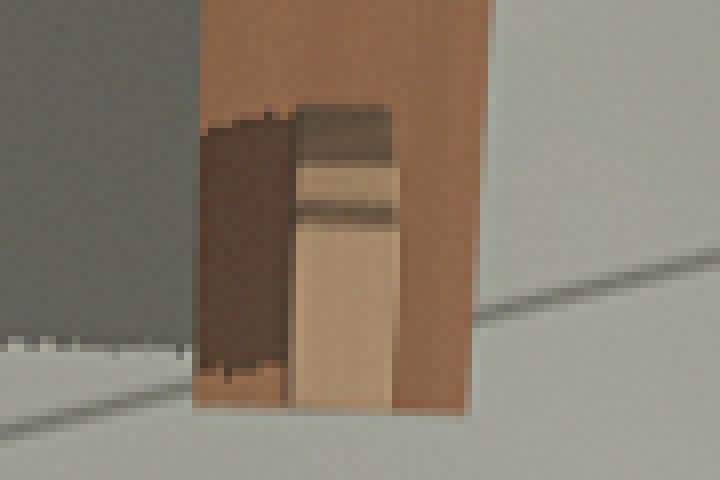

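Run:
```python
from dp import *
import pickle
np.set_printoptions(precision=4,suppress=True)
p=pickle.load(open('w12.pkl','rb'))
A=np.array([atz(p,(r,c),.062)[:2] for c,r in((312,126.7),(350,127),(343.8,241.6),(309.1,240.9))])
B=np.array([atz(p,(r,c),.104)[:2] for c,r in((319.7,148.8),(342.8,148.8),(342,175.5),(318.8,175.5))])
C=np.array([atz(p,(r,c),.104)[:2] for c,r in((322.2,218),(335,218),(334,240.8),(321.5,240.8))])
for M in(A,B,C):
    print(M.mean(0),[np.linalg.norm(M[i]-M[(i+1)%4]) for i in range(4)],[np.degrees(np.arctan2(*(M[i]-M[j])[::-1])) for i,j in((2,1),(3,0),(1,0),(2,3))])
```

```text
[0.5048 0.2018] [np.float64(0.045082735856332955), np.float64(0.14998635483383807), np.float64(0.04654921386579631), np.float64(0.1493174563927117)] [np.float64(-16.595910981789192), np.float64(-17.16166150664639), np.float64(74.50127987435053), np.float64(73.63436676585955)]
[0.4663 0.2135] [np.float64(0.024723387962916604), np.float64(0.029302066501078063), np.float64(0.025533649436340653), np.float64(0.02931697697204006)] [np.float64(-15.56598369707535), np.float64(-17.14972072126913), np.float64(74.93630695633233), np.float64(74.92869574640743)]
[0.5423 0.1906] [np.float64(0.014752523805040382), np.float64(0.02896022065599601), np.float64(0.014781092573384986), np.float64(0.028959074392672618)] [np.float64(-16.646720059407453), np.float64(-16.703327013383838), np.float64(74.91564904353764), np.float64(74.90812886914239)]
```

Run:
```python
from dp import *
plan([.4664,.2132,.072],73.5)
```

```text
plan shift [0.0185 0.0115 0.1775] yaw 1.2 jaw now 74.7 rows 3 q7 0.89
```

```bash
python3 -m creep '[[0,0.0185,0.0115,0.03,1.2],[0,0.0185,0.0115,0.08,1.2],[0,0.0185,0.0115,0.12,1.2],[0,0.0185,0.0115,0.15,1.2],[0,0.0185,0.0115,0.1775,1.2],[0,0.0185,0.0115,0.1775,1.2]]'
python3 - <<'E'
from dp import *
plan([.4664,.2132,.072],73.5)
st();p=snap('wrist','w13.png')
E
```

```text
clock: 19.65
tool_pos: [0.4649, 0.2135, 0.0704]
eef_rot: [0.142, 0.99, -0.001, -0.001]
contact_force: [-0.5, -0.0, 0.1]
opening: 1.002
plan shift [-0.0016  0.0002 -0.0016] yaw 0.1 jaw now 73.6 rows 1 q7 0.85
{'clock': 19.65, 'q': [-0.547, 0.785, 0.0429, 2.0255, -0.0906, 0.3362, 0.854], 'tool_pos': [0.4649, 0.2135, 0.0704], 'eef_rot': [0.1424, 0.9898, -0.0012, -0.0012], 'contact_force': [-0.5199, -0.0018, 0.1088], 'opening': 1.0018}
```

View pics/w13.png

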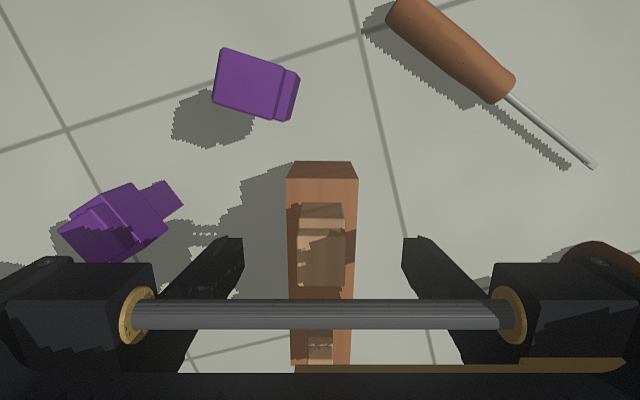

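```bash
python3 -m creep '[[120,-0.0015,0,-0.0015,0],[200,-0.0015,0,-0.0015,0],[220,-0.0015,0,-0.0015,0],[220,-0.0015,0,-0.0015,0],[220,-0.0015,0,-0.0015,0],[220,-0.0015,0,-0.0015,0],[220,-0.0015,0,-0.0015,0]]' 25; python3 -m creep '[[220,0,0,-0.03,0],[220,0,0,-0.06,0],[220,0,0,-0.12,0],[220,0,0,-0.18,0],[220,0,0,-0.2,0],[220,0,0,-0.2,0]]'
python3 - <<'E'
from dp import *
plan([.6136,-.15,.28],3.9)
st();p=snap('wrist','w14.png');snap('side','s14.png')
E
```

```text
clock: 20.58
tool_pos: [0.4666, 0.2146, 0.0731]
eef_rot: [0.141, 0.99, -0.0, -0.0]
contact_force: [-0.9, -0.0, -0.1]
opening: 0.287
clock: 21.32
tool_pos: [0.4674, 0.2151, 0.2744]
eef_rot: [0.141, 0.99, 0.001, 0.001]
contact_force: [0.3, -0.4, -2.1]
opening: 0.29
plan shift [-0.2425 -0.3096 -0.0058] yaw 69.8 jaw now 73.7 rows 7 q7 0.83
{'clock': 21.325, 'q': [-0.5877, 0.465, 0.1029, 1.8288, -0.0617, 0.8475, 0.8321], 'tool_pos': [0.4674, 0.2151, 0.2744], 'eef_rot': [0.1414, 0.99, 0.0011, 0.0013], 'contact_force': [0.2661, -0.4454, -2.1117], 'opening': 0.2905}
```

View pics/w14.png

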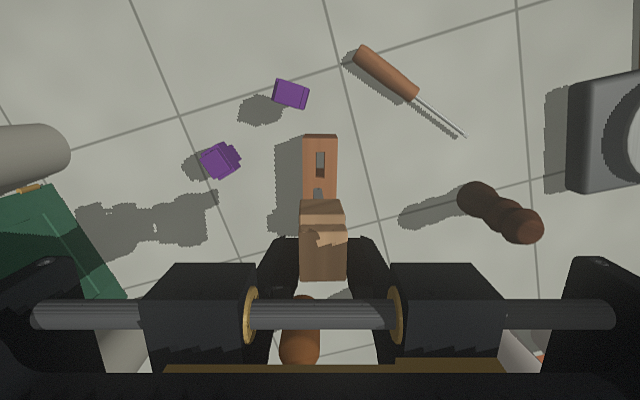

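View pics/s14.png

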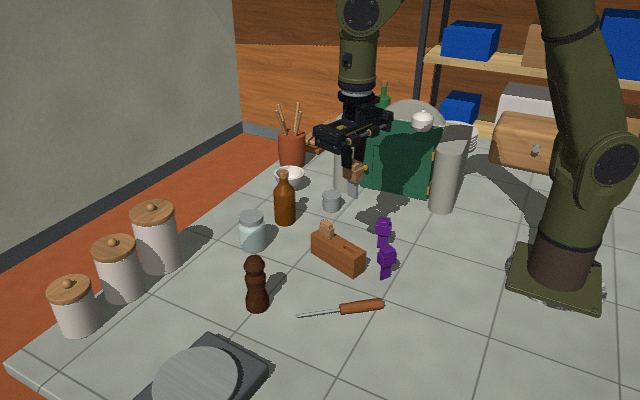

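```bash
python3 -m creep '[[220,-0.02,-0.03,-0.03,10],[220,-0.05,-0.08,-0.035,20],[220,-0.09,-0.13,-0.035,30],[220,-0.13,-0.18,-0.035,40],[220,-0.18,-0.23,-0.035,50],[220,-0.21,-0.28,-0.035,60],[220,-0.2425,-0.31,-0.035,69.8],[220,-0.2425,-0.31,-0.035,69.8],[220,-0.2425,-0.31,-0.035,69.8]]'
python3 - <<'E'
from dp import *
plan([.6136,-.19,.30],3.9);st()
E
```

```text
clock: 22.55
tool_pos: [0.6119, -0.1495, 0.306]
eef_rot: [0.682, 0.732, -0.001, -0.002]
contact_force: [-0.1, 0.5, -0.9]
opening: 0.291
plan shift [-0.0406 -0.0011  0.006 ] yaw 0.1 jaw now 4.0 rows 1 q7 0.5
{'clock': 22.55, 'q': [-0.0727, 0.6441, 0.4575, 1.4411, -0.2984, 1.1296, 0.5045], 'tool_pos': [0.6119, -0.1495, 0.306], 'eef_rot': [0.6818, 0.7315, -0.0006, -0.002], 'contact_force': [-0.0587, 0.5153, -0.9151], 'opening': 0.2912}
```

```bash
python3 -m creep '[[220,-0.0406,-0.0011,0.006,0],[220,-0.0406,-0.0011,0.03,0],[220,-0.0406,-0.0011,0.03,0],[220,-0.0406,-0.0011,0.03,0]]'
python3 - <<'E'
from dp import *
import pickle
plan([.6136,-.19,.30],3.9);st()
p=snap('wrist','w15.png');pickle.dump(p,open('w15.pkl','wb'))
s=telemetry.get_state()['tool_pos'];print(proj(p,[s[0],s[1],s[2]-.061]),proj(p,[.6136,-.19,.2]))
z=cv2.resize(p['image'][180:300,260:380],None,fx=6,fy=5,interpolation=cv2.INTER_NEAREST);cv2.imwrite('pics/w15z.png',z)
q=snap('side','s15.png')
for n,P in(('w',p),('s',q)):
  for t_ in('thick_tip','door_edge','cheek_edge'): print(n,t_,[(x['score'],x['location']) for x in imaging.place_of(P,t_)[:2]])
print(proj(q,[s[0],s[1],s[2]-.061]))
z=cv2.resize(q['image'][80:200,300:440],None,fx=5.5,fy=5,interpolation=cv2.INTER_NEAREST);cv2.imwrite('pics/s15z.png',z)
E
```

```text
clock: 23.05
tool_pos: [0.6149, -0.1894, 0.2785]
eef_rot: [0.681, 0.732, 0.001, -0.0]
contact_force: [1.1, -0.1, -0.1]
opening: 0.29
plan shift [-0.0005 -0.0013 -0.0215] yaw 0.2 jaw now 4.1 rows 1 q7 0.57
{'clock': 23.05, 'q': [0.0004, 0.6858, 0.4416, 1.4429, -0.3128, 1.0829, 0.5734], 'tool_pos': [0.6149, -0.1894, 0.2785], 'eef_rot': [0.6813, 0.732, 0.0005, -0.0003], 'contact_force': [1.1307, -0.0527, -0.0526], 'opening': 0.2903}
(np.float64(204.9273944925797), np.float64(321.6262275120436)) (np.float64(198.3851850369729), np.float64(319.95880099202844))
w thick_tip [(0.87, [200.6, 317.0])]
w door_edge [(0.9, [198.2, 314.5])]
w cheek_edge [(0.77, [197.5, 324.2])]
s thick_tip [(0.95, [250.5, 379.2]), (0.81, [123.5, 362.5])]
s door_edge [(0.7, [128.3, 365.5]), (0.57, [127.4, 358.9])]
s cheek_edge [(0.78, [128.5, 361.5])]
(np.float64(123.29704979750123), np.float64(361.90928633292674))
```

View pics/w15z.png

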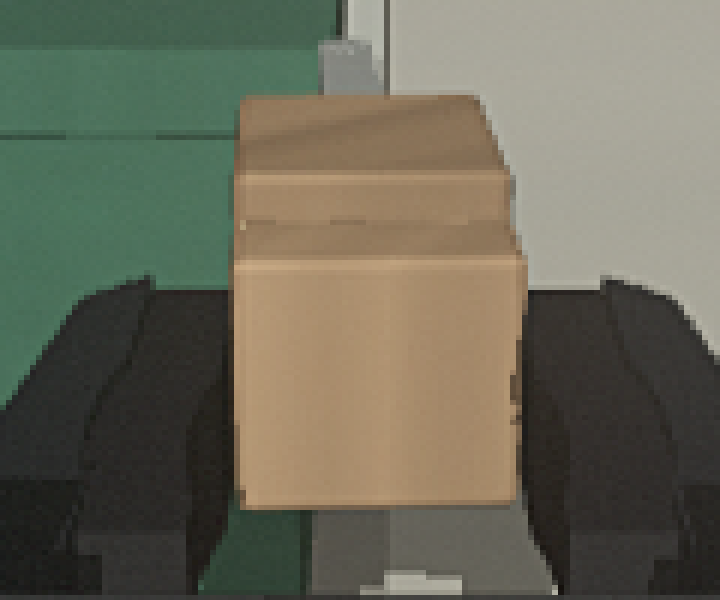

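View pics/s15z.png

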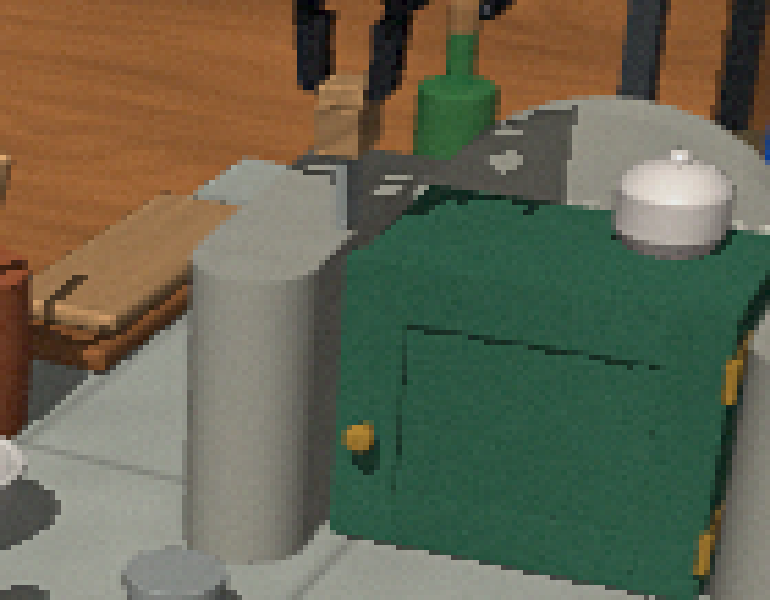

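View pics/w15.png

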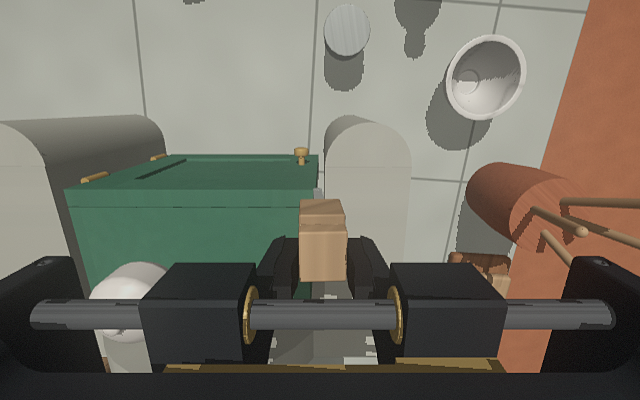

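Run:
```python
from dp import *
import pickle
p=pickle.load(open('w15.pkl','rb'))
H=np.array(p['hand_eye']);K=np.array(p['camera_matrix']);Hi=np.linalg.inv(H)
def pt(X):
    c=Hi[:3,:3]@np.array(X)+Hi[:3,3];u=K@c;return np.round([u[0]/u[2],u[1]/u[2]],1)
for n,X in dict(ul=(.02,-.013,.011),ur=(.02,.013,.011),tl=(.015,-.013,-.031),tr=(.015,.013,-.031),bl=(-.015,-.013,-.031),br=(-.015,.013,-.031),tipl=(.008,-.0035,.060),tipr=(.008,.0035,.060),vp=(0,0,1e5)).items(): print(n,pt(X))
q=pickle.load(open('w11.pkl','rb'))
for z in(.2,0): print(proj(q,[.61766,-.18938,z]),proj(q,[.6094,-.1900,z]))
```

```text
ul [301.1 199.8]
ur [341.3 199.8]
tl [295.7 234.4]
tr [346.2 234.3]
bl [297.2 284.7]
br [344.9 284.7]
tipl [317.1 195.3]
tipr [325.7 195.3]
vp [322.1 104.7]
(np.float64(263.99598613908665), np.float64(327.0039191876931)) (np.float64(263.97179408461045), np.float64(315.71106599494414))
(np.float64(189.17567281236455), np.float64(324.47101695550174)) (np.float64(189.15716395384803), np.float64(318.48695490653444))
```

Run:
```python
import cv2
a=cv2.imread('pics/w13.png')
cv2.imwrite('pics/w13z.png',cv2.resize(a[160:310,225:425],None,fx=4,fy=4,interpolation=cv2.INTER_NEAREST))
```

View pics/w13z.png

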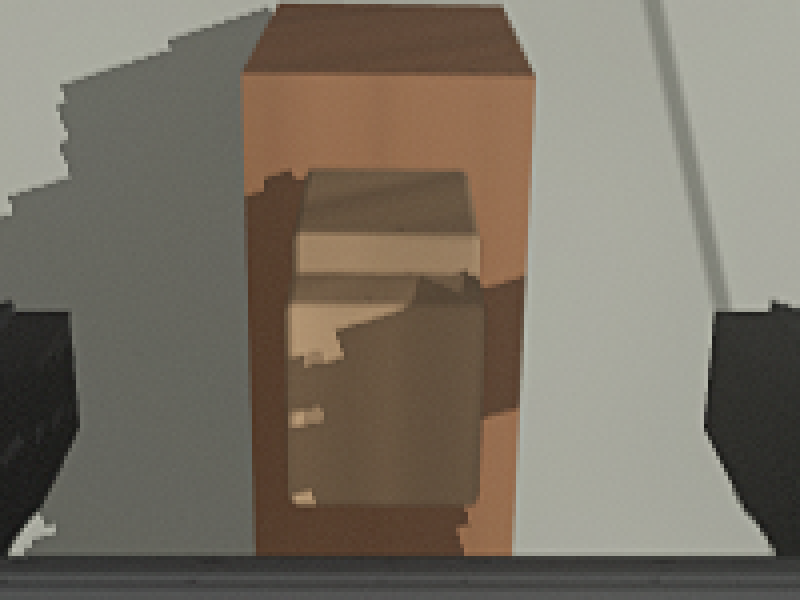

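```bash
python3 -m creep '[[255,0,0,0,0],[255,0,0,0,0],[255,0,0,0,0]]' 60
python3 - <<'E'
from dp import *
st()
p=snap('wrist','w16.png')
z=cv2.resize(p['image'][180:300,260:380],None,fx=6,fy=5,interpolation=cv2.INTER_NEAREST);cv2.imwrite('pics/w16z.png',z)
E
```

```text
clock: 23.82
tool_pos: [0.6145, -0.1914, 0.2781]
eef_rot: [0.682, 0.731, 0.0, -0.0]
contact_force: [-0.4, 0.1, -0.6]
opening: 0.281
{'clock': 23.825, 'q': [0.0023, 0.6866, 0.443, 1.4429, -0.3128, 1.0823, 0.5734], 'tool_pos': [0.6145, -0.1914, 0.2781], 'eef_rot': [0.6824, 0.731, 0.0, -0.0], 'contact_force': [-0.3934, 0.0637, -0.6203], 'opening': 0.2813}
```

View pics/w16z.png

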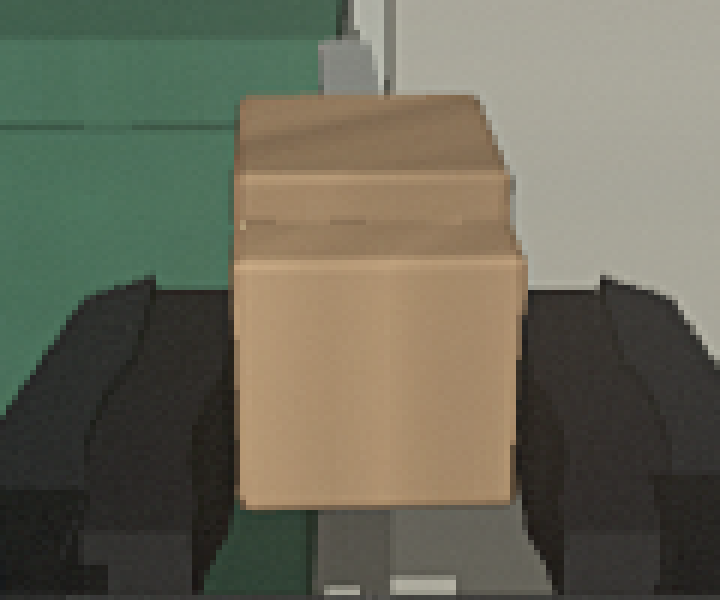

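Run:
```python
from dp import *
plan([.467,.2147,.20],73.7)
```

```text
plan shift [ 0.4152 -0.1192  0.0782] yaw -69.8 jaw now 3.9 rows 8 q7 0.57
```

```bash
python3 -m creep '[[255,0.01,0,-0.03,0],[255,0.06,0,-0.03,-10],[255,0.12,-0.02,-0.03,-20],[255,0.17,-0.04,-0.03,-30],[255,0.23,-0.06,-0.03,-40],[255,0.29,-0.08,-0.02,-50],[255,0.35,-0.1,0,-60],[255,0.4152,-0.119,0.04,-69.8],[255,0.4152,-0.119,0.078,-69.8],[255,0.4152,-0.119,0.078,-69.8]]' 30; python3 -m creep '[[255,0,0,0,0],[255,0,0,0,0]]'
python3 - <<'E'
from dp import *
st();plan([.467,.2147,.073],73.7)
p=snap('wrist','w17.png')
z=cv2.resize(p['image'][130:290,250:390],None,fx=5,fy=3.7,interpolation=cv2.INTER_NEAREST);cv2.imwrite('pics/w17z.png',z)
E
```

```text
clock: 25.12
tool_pos: [0.4643, 0.2152, 0.1979]
eef_rot: [0.14, 0.99, -0.002, -0.003]
contact_force: [0.2, -0.1, 0.4]
opening: 0.295
clock: 25.38
tool_pos: [0.4692, 0.2135, 0.2021]
eef_rot: [0.143, 0.99, 0.001, 0.002]
contact_force: [0.3, 0.4, -1.3]
opening: 0.287
{'clock': 25.375, 'q': [-0.5813, 0.5647, 0.1017, 1.9206, -0.0875, 0.6567, 0.8577], 'tool_pos': [0.4692, 0.2135, 0.2021], 'eef_rot': [0.1429, 0.9897, 0.0007, 0.0018], 'contact_force': [0.3177, 0.3744, -1.2929], 'opening': 0.2865}
plan shift [0.0029 0.0003 0.129 ] yaw -0.1 jaw now 73.6 rows 3 q7 0.86
```

View pics/w17z.png

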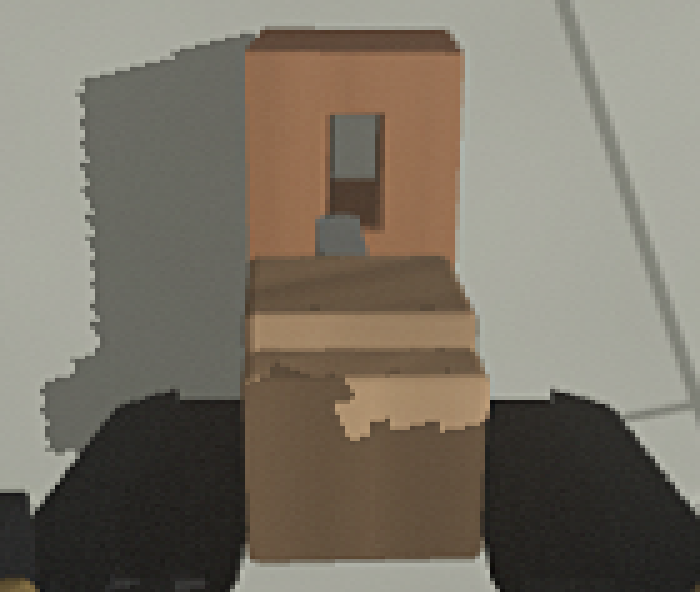

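```bash
python3 -m creep '[[255,0.002,0.0013,0.03,0],[255,0.002,0.0013,0.06,0],[255,0.002,0.0013,0.073,0],[255,0.002,0.0013,0.073,0],[255,0.002,0.0013,0.073,0]]'
python3 - <<'E'
from dp import *
st();plan([.467,.2147,.073],73.7)
p=snap('wrist','w18.png')
z=cv2.resize(p['image'][130:290,250:390],None,fx=5,fy=3.7,interpolation=cv2.INTER_NEAREST);cv2.imwrite('pics/w18z.png',z)
E
```

```text
clock: 26.05
tool_pos: [0.4666, 0.2167, 0.1282]
eef_rot: [0.142, 0.99, 0.001, 0.001]
contact_force: [-0.3, 0.2, -1.0]
opening: 0.288
{'clock': 26.05, 'q': [-0.5702, 0.6828, 0.0744, 1.99, -0.1035, 0.4701, 0.8664], 'tool_pos': [0.4666, 0.2167, 0.1282], 'eef_rot': [0.1416, 0.9899, 0.0006, 0.0009], 'contact_force': [-0.2554, 0.2185, -1.0063], 'opening': 0.2884}
plan shift [-0.0009 -0.0018  0.0552] yaw 0.0 jaw now 73.7 rows 1 q7 0.87
```

View pics/w18z.png

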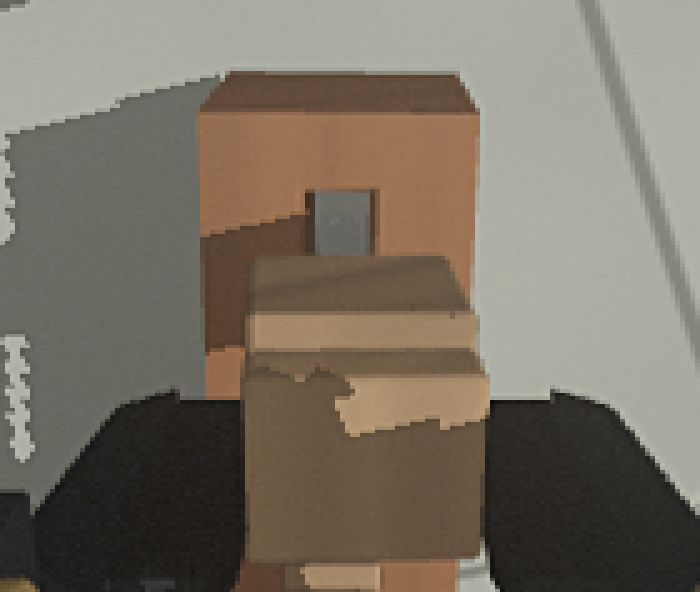

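```bash
python3 -m creep '[[255,0,-0.001,0.012,0],[255,-0.0005,-0.001,0.025,0],[255,-0.0005,-0.001,0.035,0]]'; python3 -m creep '[[255,0,0,0.008,0],[255,0,0,0.014,0],[255,0,0,0.018,0],[255,0,0,0.019,0]]'
python3 - <<'E'
from dp import *
st()
p=snap('wrist','w19.png')
z=cv2.resize(p['image'][130:290,250:390],None,fx=5,fy=3.7,interpolation=cv2.INTER_NEAREST);cv2.imwrite('pics/w19z.png',z)
E
```

```text
clock: 26.48
tool_pos: [0.4655, 0.2152, 0.0911]
eef_rot: [0.141, 0.99, -0.0, -0.0]
contact_force: [-0.1, 0.0, -0.1]
opening: 0.295
clock: 26.98
tool_pos: [0.4658, 0.2153, 0.0731]
eef_rot: [0.141, 0.99, -0.0, -0.0]
contact_force: [-1.1, 0.5, 2.6]
opening: 0.294
{'clock': 26.975, 'q': [-0.5548, 0.7809, 0.0527, 2.0232, -0.1115, 0.3404, 0.8748], 'tool_pos': [0.4658, 0.2153, 0.0731], 'eef_rot': [0.1414, 0.99, -0.0001, -0.0001], 'contact_force': [-1.0681, 0.4593, 2.5588], 'opening': 0.294}
```

View pics/w19z.png

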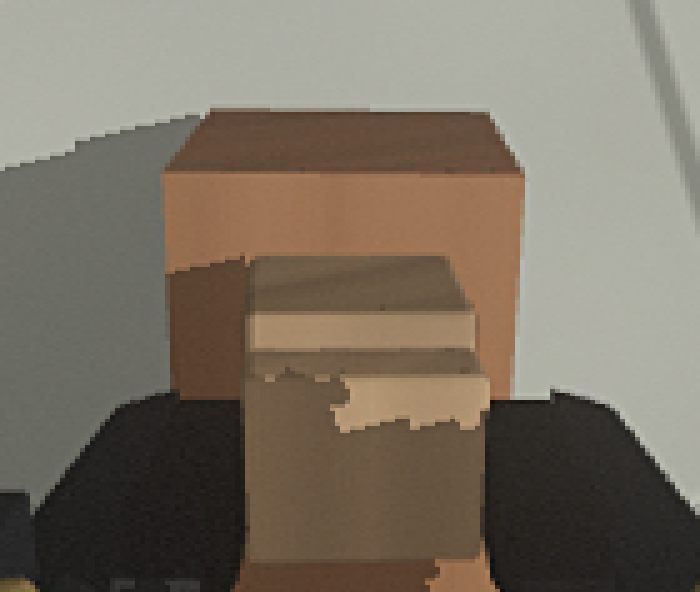

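```bash
python3 -m creep '[[160,0,0,0.001,0],[140,0,0,0.001,0],[60,0,0,0,0],[60,0,0,0,0]]'
python3 - <<'E'
from dp import *
st()
p=snap('wrist','w20.png')
z=cv2.resize(p['image'][130:300,230:410],None,fx=4.4,fy=3.5,interpolation=cv2.INTER_NEAREST);cv2.imwrite('pics/w20z.png',z)
E
```

```text
clock: 27.52
tool_pos: [0.466, 0.2155, 0.0734]
eef_rot: [0.141, 0.99, 0.0, 0.0]
contact_force: [-0.0, -0.5, 0.2]
opening: 0.656
{'clock': 27.525, 'q': [-0.5549, 0.7803, 0.0528, 2.023, -0.1115, 0.3404, 0.8748], 'tool_pos': [0.466, 0.2155, 0.0734], 'eef_rot': [0.1414, 0.9899, 0.0002, 0.0002], 'contact_force': [-0.0397, -0.503, 0.2292], 'opening': 0.6562}
```

View pics/w20z.png

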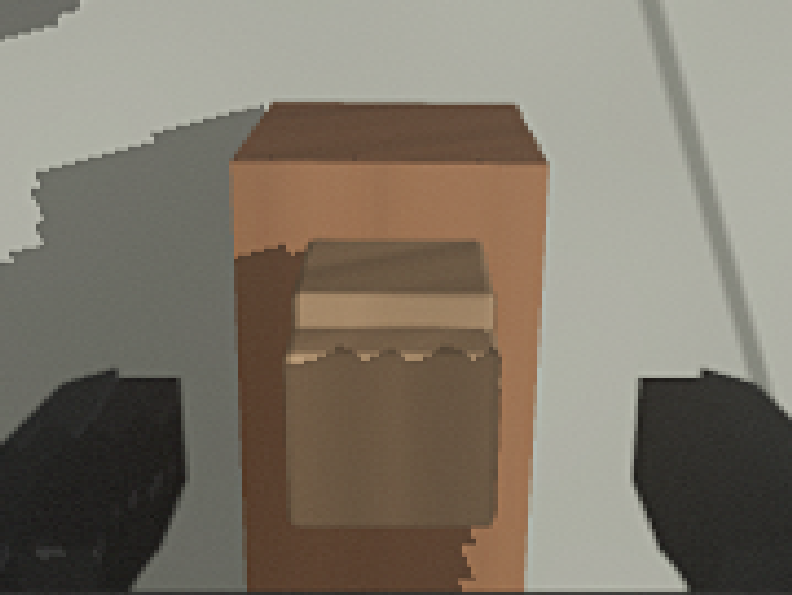

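```bash
python3 -m creep '[[60,0,-0.0019,0,0],[60,0,-0.0019,0,0],[60,0,-0.0019,0,0]]'
python3 - <<'E'
from dp import *
st()
p=snap('wrist','w21.png')
z=cv2.resize(p['image'][130:300,230:410],None,fx=4.4,fy=3.5,interpolation=cv2.INTER_NEAREST);cv2.imwrite('pics/w21z.png',z)
E
```

```text
clock: 27.95
tool_pos: [0.4653, 0.2135, 0.0732]
eef_rot: [0.141, 0.99, 0.0, -0.0]
contact_force: [0.3, 0.1, 0.4]
opening: 0.767
{'clock': 27.95, 'q': [-0.5517, 0.7799, 0.052, 2.0268, -0.1107, 0.3376, 0.8767], 'tool_pos': [0.4653, 0.2135, 0.0732], 'eef_rot': [0.1415, 0.9899, 0.0, -0.0], 'contact_force': [0.2579, 0.0968, 0.3817], 'opening': 0.7672}
```

View pics/w21z.png

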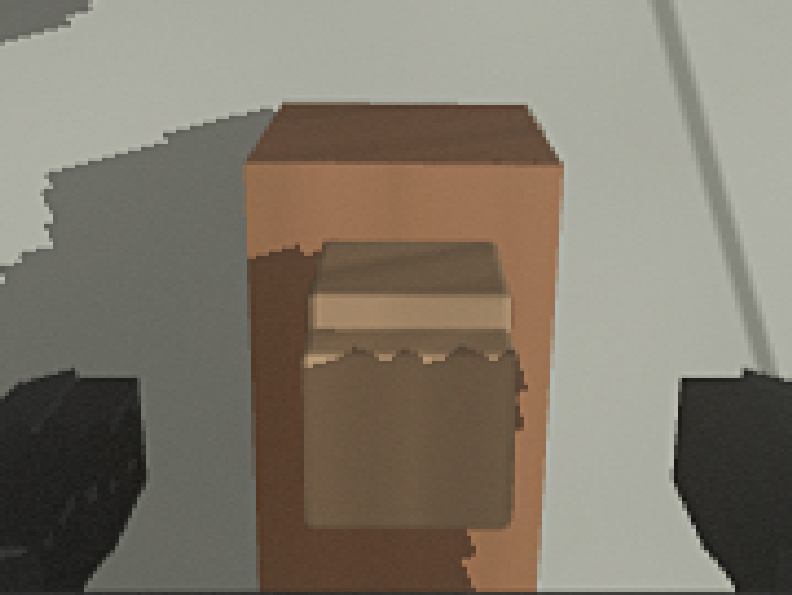

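```bash
python3 -m creep '[[130,0,0,0,0],[160,0,0,0,0],[220,0,0,0,0],[220,0,0,0,0],[220,0,0,0,0],[220,0,0,0,0]]' 25; python3 -m creep '[[220,0,0,-0.03,0],[220,0,0,-0.06,0],[220,0,0,-0.12,0],[220,0,0,-0.18,0],[220,0,0,-0.22,0],[220,0,0,-0.23,0],[220,0,0,-0.23,0]]'
python3 - <<'E'
from dp import *
plan([.6127,-.19,.30],3.9)
st()
p=snap('wrist','w22.png')
z=cv2.resize(p['image'][130:300,230:410],None,fx=4.4,fy=3.5,interpolation=cv2.INTER_NEAREST);cv2.imwrite('pics/w22z.png',z)
E
```

```text
clock: 28.75
tool_pos: [0.4653, 0.2136, 0.0732]
eef_rot: [0.141, 0.99, 0.0, 0.0]
contact_force: [-0.1, 0.6, 0.0]
opening: 0.292
clock: 29.62
tool_pos: [0.4649, 0.2135, 0.3027]
eef_rot: [0.141, 0.99, -0.0, -0.0]
contact_force: [0.4, -0.0, -1.1]
opening: 0.291
plan shift [-0.2548 -0.346   0.0027] yaw 69.9 jaw now 73.8 rows 7 q7 0.84
{'clock': 29.625, 'q': [-0.6065, 0.4308, 0.1307, 1.7904, -0.0684, 0.9253, 0.8408], 'tool_pos': [0.4649, 0.2135, 0.3027], 'eef_rot': [0.1413, 0.99, -0.0001, -0.0002], 'contact_force': [0.4293, -0.0319, -1.1247], 'opening': 0.2908}
```

View pics/w22z.png

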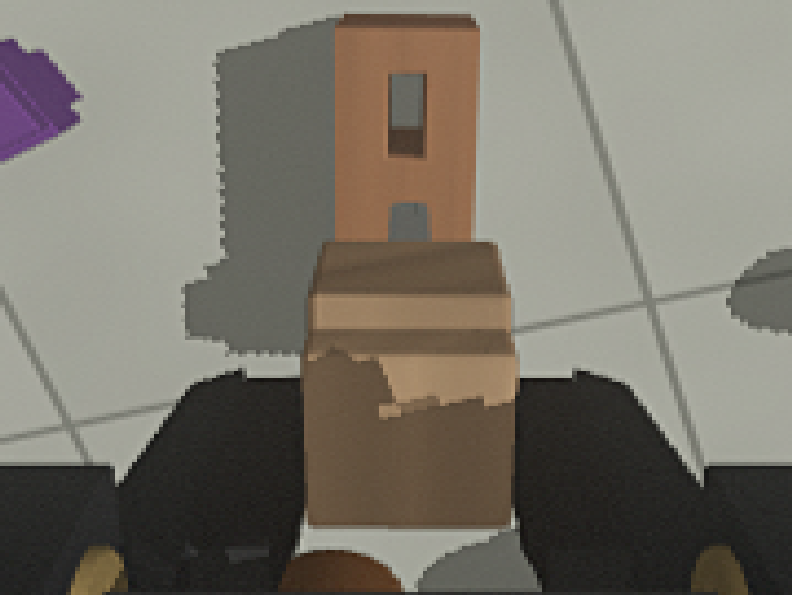

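```bash
python3 -m creep '[[220,-0.02,-0.03,0,10],[220,-0.05,-0.08,0,20],[220,-0.09,-0.13,0,30],[220,-0.13,-0.19,0,40],[220,-0.18,-0.25,0,50],[220,-0.22,-0.31,0,60],[220,-0.2548,-0.346,0.003,69.9],[220,-0.2548,-0.346,0.003,69.9],[220,-0.2548,-0.346,0.003,69.9],[220,-0.2548,-0.346,0.003,69.9]]'
python3 - <<'E'
from dp import *
plan([.6124,-.19,.275],3.9);st()
E
```

```text
clock: 30.92
tool_pos: [0.6124, -0.1881, 0.2985]
eef_rot: [0.683, 0.731, -0.0, -0.002]
contact_force: [0.4, 0.2, -1.3]
opening: 0.291
plan shift [-0.0019 -0.      0.0235] yaw 0.0 jaw now 3.9 rows 1 q7 0.57
{'clock': 30.925, 'q': [-0.0137, 0.6697, 0.4694, 1.4187, -0.3165, 1.1317, 0.5725], 'tool_pos': [0.6124, -0.1881, 0.2985], 'eef_rot': [0.6825, 0.7309, -0.0002, -0.0018], 'contact_force': [0.3982, 0.1756, -1.3427], 'opening': 0.2907}
```

```bash
python3 -m creep '[[220,-0.002,0,0.015,0],[220,-0.002,0,0.027,0],[220,-0.002,0,0.027,0],[220,-0.002,0,0.027,0]]'
python3 - <<'E'
from dp import *
import pickle
plan([.6124,-.19,.275],3.9);st()
p=snap('wrist','w23.png');pickle.dump(p,open('w23.pkl','wb'))
z=cv2.resize(p['image'][170:290,270:370],None,fx=8,fy=5,interpolation=cv2.INTER_NEAREST);cv2.imwrite('pics/w23z.png',z)
E
```

```text
clock: 31.42
tool_pos: [0.6133, -0.1918, 0.2733]
eef_rot: [0.683, 0.731, 0.0, 0.0]
contact_force: [0.6, -0.5, -0.1]
opening: 0.292
plan shift [ 0.0018 -0.0008 -0.0017] yaw -0.0 jaw now 3.9 rows 1 q7 0.59
{'clock': 31.425, 'q': [-0.0056, 0.6924, 0.46, 1.4541, -0.3287, 1.0717, 0.5878], 'tool_pos': [0.6133, -0.1918, 0.2733], 'eef_rot': [0.6829, 0.7305, 0.0001, 0.0001], 'contact_force': [0.6373, -0.4654, -0.0685], 'opening': 0.2924}
```

View pics/w23z.png

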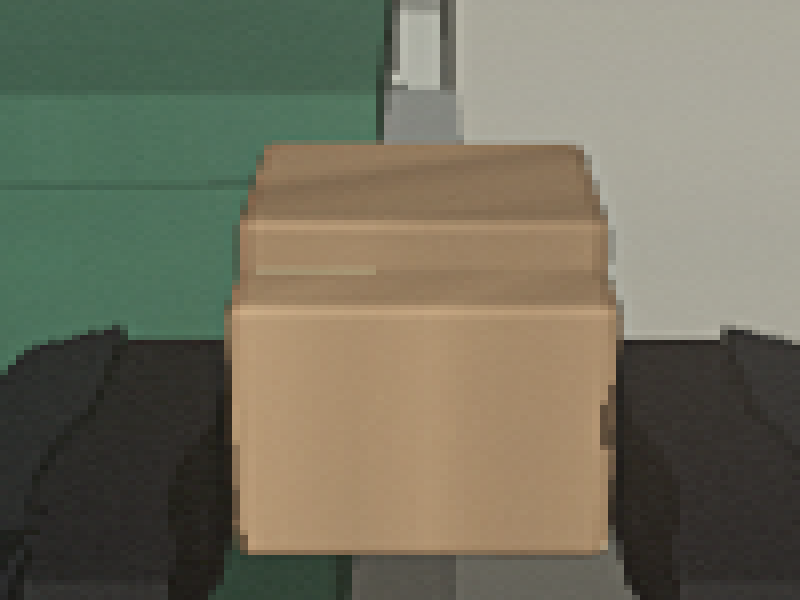

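Run:
```python
from dp import *
import pickle
p=pickle.load(open('w23.pkl','rb'));T=np.array([.6133,-.1918])
x=np.array([-.0680,.9977]);y=np.array([.9977,.068])
for rc in((188.6,317.3),(207.2,317.3),(197.6,317.4),(197.6,327.2)):
    w=atz(p,rc,.2)[:2];print(rc,w,(w-T)@x,(w-T)@y)
```

```text
(188.6, 317.3) [ 0.60909031 -0.18212375] 0.009940258129042322 -0.00354202571551954
(207.2, 317.3) [ 0.61014175 -0.19902415] -0.0069927750756057635 -0.003642230533642951
(197.6, 317.4) [ 0.60968034 -0.1902111 ] 0.0018313862644145226 -0.003503293667647117
(197.6, 327.2) [ 0.61815982 -0.18964201] 0.001822556156267188 0.00499538480863162
```

```bash
python3 -m creep '[[220,0.0013,-0.0005,0,0],[220,0.0013,-0.0005,0.004,0],[220,0.0013,-0.0005,0.008,0],[220,0.0013,-0.0005,0.01,0],[220,0.0013,-0.0005,0.01,0]]'; python3 -m creep '[[220,0,0,0.003,0],[220,0,0,0.006,0],[220,0,0,0.006,0]]'; python3 -m creep '[[220,0,0,0.003,0],[220,0,0,0.006,0],[220,0,0,0.006,0]]'
```

```text
clock: 32.1
tool_pos: [0.6125, -0.1906, 0.2629]
eef_rot: [0.683, 0.73, -0.0, -0.0]
contact_force: [0.2, -0.5, -1.4]
opening: 0.292
clock: 32.48
tool_pos: [0.6125, -0.1906, 0.2568]
eef_rot: [0.683, 0.73, -0.0, -0.0]
contact_force: [-0.8, -0.8, -1.1]
opening: 0.289
clock: 32.85
tool_pos: [0.6124, -0.1905, 0.2508]
eef_rot: [0.683, 0.73, -0.0, -0.0]
contact_force: [-0.2, 0.2, -0.9]
opening: 0.29
```

```bash
python3 -m creep '[[220,0,0,0.004,0],[220,0,0,0.008,0],[220,0,0,0.012,0]]'; python3 -m creep '[[220,0,0,0.004,0],[220,0,0,0.008,0],[220,0,0,0.012,0],[220,0,0,0.012,0]]';python3 -m creep '[[220,0,0,0.004,0],[220,0,0,0.008,0],[220,0,0,0.011,0],[220,0,0,0.011,0]]'
python3 - <<'E'
from dp import *
st()
p=snap('wrist','w24.png')
z=cv2.resize(p['image'][170:290,270:370],None,fx=8,fy=5,interpolation=cv2.INTER_NEAREST);cv2.imwrite('pics/w24z.png',z)
E
```

```text
clock: 33.22
tool_pos: [0.6126, -0.1906, 0.2388]
eef_rot: [0.683, 0.73, 0.0, -0.0]
contact_force: [-0.6, -0.2, -0.9]
opening: 0.287
clock: 33.72
tool_pos: [0.6124, -0.1906, 0.2268]
eef_rot: [0.683, 0.73, -0.0, -0.0]
contact_force: [0.2, 0.3, -1.0]
opening: 0.293
clock: 34.22
tool_pos: [0.6124, -0.1906, 0.2158]
eef_rot: [0.683, 0.73, -0.0, -0.0]
contact_force: [-0.0, -0.4, -0.2]
opening: 0.295
{'clock': 34.225, 'q': [0.0048, 0.7469, 0.4319, 1.5297, -0.3586, 0.9449, 0.6143], 'tool_pos': [0.6124, -0.1906, 0.2158], 'eef_rot': [0.683, 0.7304, -0.0001, -0.0003], 'contact_force': [-0.0157, -0.4476, -0.1691], 'opening': 0.295}
```

View pics/w24z.png

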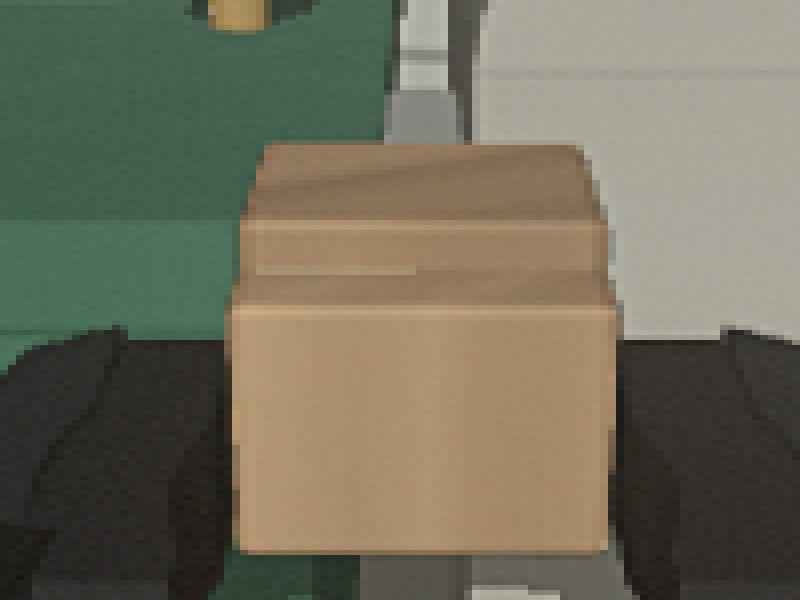

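```bash
python3 -m creep '[[220,0,0,0.002,0],[220,0,0,0.004,0],[220,0,0,0.004,0]]'; python3 -m creep '[[220,0,0,0.001,0],[220,0,0,0.0015,0],[220,0,0,0.0015,0]]'
```

```text
clock: 34.65
tool_pos: [0.6125, -0.1906, 0.212]
eef_rot: [0.683, 0.73, -0.0, -0.0]
contact_force: [0.6, -0.1, -0.5]
opening: 0.294
clock: 35.02
tool_pos: [0.6127, -0.1907, 0.2112]
eef_rot: [0.683, 0.73, 0.0, 0.0]
contact_force: [-0.9, 0.3, 4.5]
opening: 0.288
```

```bash
python3 -m creep '[[220,0,0,0.0008,0],[220,0,0,0.0008,0],[220,0,0,0,0],[190,0,0,0,0],[165,0,0,0,0],[130,0,0,0,0],[60,0,0,0,0]]'; python3 -m creep '[[0,0,0,-0.02,0],[0,0,0,-0.06,0],[0,0.03,0,-0.09,0],[0,0.06,0,-0.09,0],[0,0.06,0,-0.09,0]]'
python3 - <<'E'
from dp import *
import pickle
st()
p=snap('wrist','w25.png');pickle.dump(p,open('w25.pkl','wb'))
z=cv2.resize(p['image'][190:290,260:380],None,fx=6.5,fy=6,interpolation=cv2.INTER_NEAREST);cv2.imwrite('pics/w25z.png',z)
snap('side','s25.png')
E
```

```text
clock: 35.9
tool_pos: [0.6125, -0.1906, 0.2103]
eef_rot: [0.683, 0.73, -0.0, -0.0]
contact_force: [-0.4, -1.0, 0.4]
opening: 0.557
clock: 36.52
tool_pos: [0.6091, -0.1275, 0.3006]
eef_rot: [0.681, 0.732, 0.001, -0.001]
contact_force: [-0.2, -0.4, 0.6]
opening: 1.001
{'clock': 36.525, 'q': [-0.1214, 0.638, 0.4786, 1.4796, -0.3152, 1.101, 0.4919], 'tool_pos': [0.6091, -0.1275, 0.3006], 'eef_rot': [0.6813, 0.732, 0.0009, -0.0007], 'contact_force': [-0.1729, -0.3969, 0.6387], 'opening': 1.0008}
```

View pics/w25z.png

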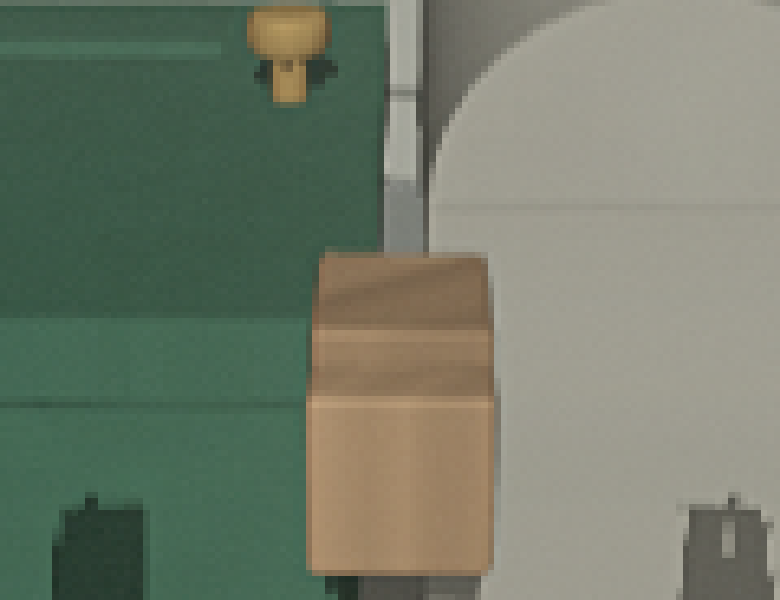

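View pics/w25.png

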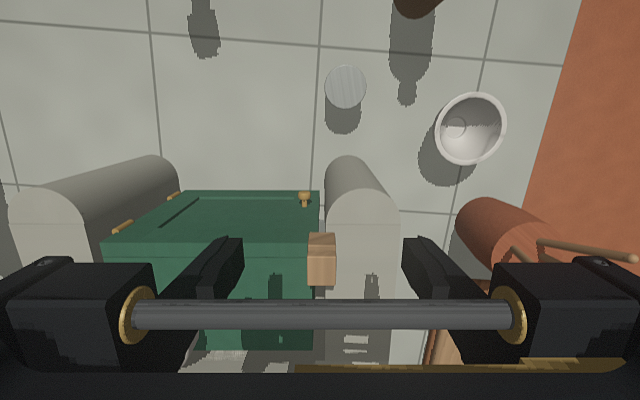

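View pics/s25.png

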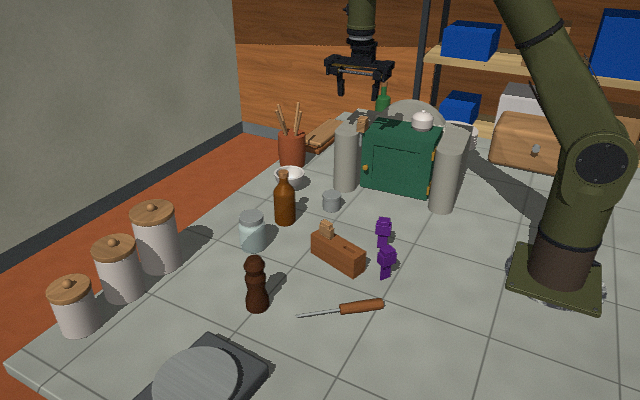

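Run:
```python
from dp import *
import pickle
p=pickle.load(open('w25.pkl','rb'))
y=np.array([.9977,.068]);x=np.array([.068,-.9977])
O=np.array([.6136,-.190])
def f(r,c,z):w=atz(p,(r,c),z)[:2]-O;return np.round([w@x*1000,w@y*1000],1)
print('underside',f(232.5,309.5,.2),f(232.5,335.2,.2))
print('top front',f(256.3,307.2,.242),f(256.3,335.8,.242))
print('top back',f(285.8,307.2,.242),f(285.8,335.8,.242))
print('door top front/back',f(243.2,308,.2),f(257.4,307,.2))
print('cheek',f(245,326,.2))
```

```text
underside [-19.3 -12.1] [-19.4  13.6]
top front [-15.7 -12.5] [-15.8  12.4]
top back [ 14.  -12.8] [13.9 12.9]
door top front/back [ -7.5 -13.8] [  8.7 -15. ]
cheek [-5.5  4.5]
```

```bash
python3 -m creep '[[0,0.05,0,-0.05,0],[0,0.1,0,-0.08,0],[0,0.15,0,-0.08,0],[0,0.15,0,-0.08,0]]'
python3 - <<'E'
from dp import *
st();t=snap('top')
im=cv2.resize(t['image'][140:320,180:500],None,fx=2.5,fy=2.5,interpolation=cv2.INTER_CUBIC);cv2.imwrite('pics/t26.png',im)
E
```

```text
clock: 37.12
tool_pos: [0.5988, 0.0232, 0.3802]
eef_rot: [0.68, 0.733, 0.001, -0.001]
contact_force: [-0.4, -0.6, 0.6]
opening: 0.998
{'clock': 37.125, 'q': [-0.3984, 0.5432, 0.5204, 1.4116, -0.2759, 1.2593, 0.2183], 'tool_pos': [0.5988, 0.0232, 0.3802], 'eef_rot': [0.6805, 0.7328, 0.0008, -0.0009], 'contact_force': [-0.3888, -0.6352, 0.6239], 'opening': 0.9977}
```

View pics/t26.png

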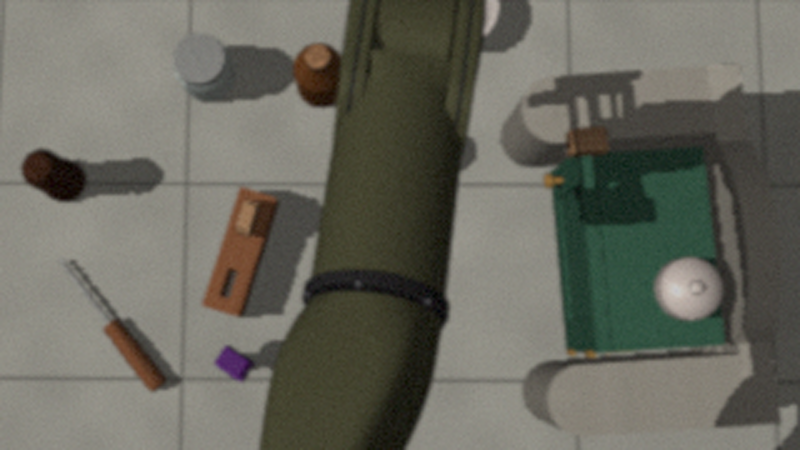

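The door is shut, the thick feeler stands in the gap at (587,140), the thin one is still in the stand, and the arm is clear of everything.

Run:
```python
from h import *
print(r.finish_job())
```

```text
the job is handed in; nothing more can be done
None
```

The job is done and handed in at about 37 s of the 72 s allowed: the door is shut and the thick feeler stands in the gap.

- **Tin:** I gripped it lightly, at 5 N, and slid it about 120 mm along the tiles without lifting it. Going by the gripper position, it stands about 305 mm from the hinge, outside the 222 mm swing. My mask fit on the top picture to confirm that found the wrong object. The wrist and side pictures show it upright.
- **Door:** I pushed it against its stop. A 13 N press moved it no further, and pictures from above show it shut.
- **First grasp of the thick feeler:** It came out tilted by about 2.6° in the jaws. I did not try it in the gap like that. I put it back upright in the stand, centred the gripper and gripped it straight.
- **Fit:** The thick feeler then went straight down into the gap with almost no resistance. Force rose to about 4.5 N only when the grip reached the door's top, so the thin one was not needed.
- **Last checks:** In the picture after release, the grip's underside is at door-top height. It is within about 1 mm of the door's mid-plane and leans less than about 1°. The thin feeler is still in its slot. The arm hid the mortar, the tin and one purple look-alike in the final top picture, but all three were visible and in place in the picture just before it.
- **Disagreement:** My estimates of the gap width varied from about 7.1 to 8.9 mm. The actual fit settled it.

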